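Change over the scan turntable and set the target plate

ROBOT

A 6-joint arm with a two-finger parallel gripper is mounted at the origin on the work surface. World frame = base frame: x ahead of the robot, y to its left, z up, the work surface at z = 0. Lengths are in m, angles in rad, forces in N, time in s.
With the tool pointing down it reaches from about 0.35 to 0.775 m from the base axis. Payload 7.3 kg.
Tool frame: the origin (TCP) lies at the very end of the fingers, on their centre line; the grasp point (between the pads) lies 19 mm behind it; z points along the fingers, y is the line along which they close (so a half turn about z gives the same grasp; the last joint's range is limited). The gripper opens to 92 mm and grips with 3 to 60 N. Pads are 19 mm wide; open, the fingers measure 130 mm over their backs; the gripper's body (75 mm by 190 mm) begins 47 mm behind the grasp point.
Start: joints at [1.164, 0.342, 1.524, -0, 1.275, -0.146], TCP at [0.135, 0.507, 0.205] pointing down, gripper open.
Joint ranges: [-2.53, 2.53], [-0.77, 2.02], [0.04, 2.7], [-1, 4.14], [0.28, 2.66], [-3.11, 3.11]. Speed limits (rad/s): [2.57, 2.57, 3.14, 3.14, 3.14, 3.14].

INTERFACE

Orientations are given as [roll, pitch, yaw] about the fixed x, y, z axes, in that order (R = Rz(yaw) Ry(pitch) Rx(roll)).
In Python, from cell import * gives the robot as it stands.
- The arm moves only by the tool step_arm, never from a script. Its argument "commands" is a list of rows, each a list of 7 numbers: the opening, from 0 (shut) to 1 (fully open), then the shift along the world's x, y, z in cm, then the turn, a rotation vector about the world's x, y, z in rad. A call has 1 to 5 rows; each row is the pose to reach, as a shift and turn from the pose commanded when the call began; what a row does not reach only later rows make up. A row lasts 1/12 s, in which the tool goes at most 41.7 mm and 7.16 degrees, less where a joint would pass 70% of its speed; a pose out of reach is approached as far as the arm can. A call with a gripper value outside its range is refused whole. The fingers move at their own pace and stop on an object; "grip_force" is the grip in N (left out, the last holds). Time passes only in rows, so rows that repeat a pose let the fingers close. It gives the time, the measured TCP pose, the force, the opening and the grip force at its end, in the units of the state.
- observe(): the state, without advancing time (a new reading comes with each control period).
- read_camera(name): name is "scene" or "top"; returns the picture (480x640x3 uint8, red, green, blue); there is no depth.
- camera_model(name): a dict with "vfov" (degrees; the focal length in pixels is half the picture's height over the tangent of half this angle, whatever the lens; pixels are square), "cx", "cy" (the principal point, pixels), "world_to_cam" (4x4, takes a point from world to camera coordinates). Camera axes: x right, y up, looking along -z (the intrinsics and any distortion apply to the point x, -y, -z); pixel columns grow to the right and rows downward; lengths in m; the calibration is good to about 2 mm. A picture is of the moment at which its call begins. camera_model takes no time and is no camera call.
- hand_in(): hands the job in; it is judged then, once.
The state is a dict: "time": time; "qpos": joint angles; "qvel": joint speeds; "joint_efforts": joint torques, N m; "tool_pos": TCP position; "tool_rot": TCP orientation; "contact_force": force on the tool from outside, world axes, zero at the start; "torque": the same for the moment, N m; "opening": finger opening in m; "grip_force": force on a finger pad.
Only numpy, scipy, OpenCV 4.12 (cv2) and the standard library are available. Lean on these libraries where they do the work, as an engineer would, in place of code of your own. Each camera call takes 0.05 s, during which the arm holds its last target. There are 200 camera calls.

TASK

Change over the turntable for the next scan: take the square-flanged part that is already on a stud off and stand it on the round rubber mat; put every other loose grey wheel on the keyed studs, one to a stud, turned so that its keyway drops over the key and it sits fully home on the stud's base. Also hook the standing target plate onto the rail at its black rubber-sleeved loading end and slide it along, without lifting it off, until its hook is level with the pointer; leave it hanging there and leave the other things on the bench where they are.

Things in the scene. Friction and masses are not known exactly. Their poses are not given: they have to be found in the camera images.
- gear: loose grey gear 78 mm across, 9 thick, 90 g, with a hexagonal hub 44 across flats up to 45 mm above the underside (bare from 9 up). Six-sided through bore 23 across flats; one keyway, 10 wide, to 17 from the axis. Origin: on the axis at the underside; z up; x points to the keyway (a black dot on the disc is on that side). Hub flats face x and every 60 degrees. May be absent (None)
- pulley: loose grey pulley: a round disc 74 mm across with a thin rim, 9 thick, with a hub; 45 mm high, 90 g, may be absent (None). Hub, bore, keyway and axes as told at gear. Origin: on the axis at the underside
- cam: loose grey cam: a disc 64 mm across with one lobe (to 38 mm from the axis) opposite the keyway, 9 thick, with a hub; 45 mm high, 90 g, may be absent (None). Hub, bore, keyway and axes as told at gear. Origin: on the axis at the underside
- ratchet: loose grey star wheel: a disc 62 mm across with six blunt square teeth (78 across), 9 thick, with a hub; 45 mm high, 90 g, may be absent (None). Hub, bore, keyway and axes as told at gear. Origin: on the axis at the underside
- scanned: loose grey part that starts fully home on a stud: a square flange 66 by 66 mm (sides along x and y), 9 thick, with a hub; 45 mm high, 90 g. Hub, bore, keyway and axes as told at gear. Origin: on the axis at the underside
- mat: fixed round black rubber mat, 120 mm across, 3 mm thick, on the bench. Origin: centre, at bench height
- stud1: keyed stud fixed on the turntable: round base 52 mm across, 10 high; steel pin 20 across rising to 55 above the stud's underside (last 10 tapered to 10 across); one key on it, 6 wide, reaching 15 from the axis and up to 35 above the underside. Origin: on the axis at the underside; x points to the key. A wheel rests on the key's top till its keyway is over the key; home, its underside is at z = 10 mm
- stud2: another keyed stud on the turntable, the same as stud1 in shape, origin and axes
- stud3: another keyed stud on the turntable, the same as stud1 in shape, origin and axes
- stud4: another keyed stud on the turntable, the same as stud1 in shape, origin and axes
- turntable: fixed black disc with white dots, 280 mm across, top 30 mm above the bench, does not turn; it carries the four studs about 85 mm from its centre. Origin: centre, at bench height.
- carrier: loose target plate, 220 g, standing on a foot 70 (x) by 44 (y) by 6 mm. Black plate 70 wide with white dots up to z = 80; above it a leg (24 wide, y = 10 to 15) rises to the hook's arm at z = 128 to 134, which reaches to y = -15. Origin: centre of the foot's underside; z up, x along the rail when hung. Hung, its foot is 48 mm above the bench and it balances upright
- carrier_hook (a point): on the target plate, middle of the underside of the hook's arm, 128 mm above the foot's underside; lies on the rail's top when hung. Hook 20 mm wide inside; its tip (y = -10 to -15 mm) hangs down to 14 mm below this point, and the mouth from there down to 48 mm below faces the plate's -y. To hook on: bring the rail in through the mouth, then lower. Axes as carrier
- carrier_grip (a point): on the target plate, centre of its black square grip block (20 by 20 mm, sides along x and y, 42 mm high, from 132 to 174 mm above the foot's underside); this point is 155 mm up. Axes as carrier
- rail_stand: fixed stand: base 310 by 80 mm, 12 thick, two end posts 145 mm either side of the middle, and a steel rail 12 mm across along x, its top 176 mm above the bench. The loading end is the -x end, where the rail has a black rubber sleeve from x = -120 to -45 mm (same diameter). Origin: centre of the base's underside; x along the rail, y across
- rail_mid (a point): middle of the rail, on its axis, 170 mm above the bench; axes as rail_stand. The plate may hang either way round; with its axes parallel to the stand's, it is hooked on from the +y side
- pointer: fixed pointer: an upright rod 4 mm thick standing on the stand's base, 35 mm to the -y side of the rail, its top 177 mm above the bench, with a white finger toward the rail. Its x place along the rail is the mark for the middle of the plate's hook. Origin: foot of the rod, on top of the base; axes as rail_stand
- jar: bystander, white jar 50 mm across, 60 mm high; origin at the underside
- dot_box: bystander, cardboard box 50 by 70 by 25 mm; origin at the underside
- ref_ball: bystander, white reference ball on a foot, 44 mm across, 54 mm high; origin at the underside
- pen: bystander, pen 12 mm thick, 120 mm long along its x
- scale_bar: bystander, black bar 220 by 25 by 12 mm along its x; origin at the underside
Mind the look-alikes: they are no part of the job. What is shaped like the pulley but orange or purple is not meant.

How it is judged:
On the way, in this order (a step that is already met when the one before it is completed fails the run):
1. the target plate is hooked on the rail at the loading end (its hook on the sleeve) (x of carrier_hook in the frame of rail_mid between -0.125 and -0.035 m and y of carrier_hook in the frame of rail_mid between -0.012 and 0.012 m and z of carrier_hook in the frame of rail_mid between -0.001 and 0.012 m and angle between carrier's own z axis and vertical below 0.2 rad), for 0.2 s.
2. the target plate has come along the rail to the pointer (x of carrier_hook in the frame of pointer between -0.01 and 0.01 m and y of carrier_hook in the frame of rail_mid between -0.012 and 0.012 m and z of carrier_hook in the frame of rail_mid between -0.001 and 0.012 m and angle between carrier's own z axis and vertical below 0.2 rad), for 0.2 s.
At the end, for the whole second after the job is handed in: the square part stands upright on the mat (axis within 45 mm of its centre); each wheel present is home on a stud (underside 6 to 13.5 mm above the stud's, axis within 5 mm, keyed, upright); the plate hangs on the rail upright within 0.2 rad, hook within 10 mm of the pointer (all of step 2 and ((horizontal distance between gear and stud1 below 0.005 m and z of gear in the frame of stud1 between 0.006 and 0.0135 m and angle between the x axis of gear and the x axis of stud1, either way round below 0.35 rad and angle between gear's own z axis and vertical below 0.08 rad) or (horizontal distance between gear and stud2 below 0.005 m and z of gear in the frame of stud2 between 0.006 and 0.0135 m and angle between the x axis of gear and the x axis of stud2, either way round below 0.35 rad and angle between gear's own z axis and vertical below 0.08 rad) or (horizontal distance between gear and stud3 below 0.005 m and z of gear in the frame of stud3 between 0.006 and 0.0135 m and angle between the x axis of gear and the x axis of stud3, either way round below 0.35 rad and angle between gear's own z axis and vertical below 0.08 rad) or (horizontal distance between gear and stud4 below 0.005 m and z of gear in the frame of stud4 between 0.006 and 0.0135 m and angle between the x axis of gear and the x axis of stud4, either way round below 0.35 rad and angle between gear's own z axis and vertical below 0.08 rad)) and ((horizontal distance between pulley and stud1 below 0.005 m and z of pulley in the frame of stud1 between 0.006 and 0.0135 m and angle between the x axis of pulley and the x axis of stud1, either way round below 0.35 rad and angle between pulley's own z axis and vertical below 0.08 rad) or (horizontal distance between pulley and stud2 below 0.005 m and z of pulley in the frame of stud2 between 0.006 and 0.0135 m and angle between the x axis of pulley and the x axis of stud2, either way round below 0.35 rad and angle between pulley's own z axis and vertical below 0.08 rad) or (horizontal distance between pulley and stud3 below 0.005 m and z of pulley in the frame of stud3 between 0.006 and 0.0135 m and angle between the x axis of pulley and the x axis of stud3, either way round below 0.35 rad and angle between pulley's own z axis and vertical below 0.08 rad) or (horizontal distance between pulley and stud4 below 0.005 m and z of pulley in the frame of stud4 between 0.006 and 0.0135 m and angle between the x axis of pulley and the x axis of stud4, either way round below 0.35 rad and angle between pulley's own z axis and vertical below 0.08 rad)) and ((horizontal distance between cam and stud1 below 0.005 m and z of cam in the frame of stud1 between 0.006 and 0.0135 m and angle between the x axis of cam and the x axis of stud1, either way round below 0.35 rad and angle between cam's own z axis and vertical below 0.08 rad) or (horizontal distance between cam and stud2 below 0.005 m and z of cam in the frame of stud2 between 0.006 and 0.0135 m and angle between the x axis of cam and the x axis of stud2, either way round below 0.35 rad and angle between cam's own z axis and vertical below 0.08 rad) or (horizontal distance between cam and stud3 below 0.005 m and z of cam in the frame of stud3 between 0.006 and 0.0135 m and angle between the x axis of cam and the x axis of stud3, either way round below 0.35 rad and angle between cam's own z axis and vertical below 0.08 rad) or (horizontal distance between cam and stud4 below 0.005 m and z of cam in the frame of stud4 between 0.006 and 0.0135 m and angle between the x axis of cam and the x axis of stud4, either way round below 0.35 rad and angle between cam's own z axis and vertical below 0.08 rad)) and ((horizontal distance between ratchet and stud1 below 0.005 m and z of ratchet in the frame of stud1 between 0.006 and 0.0135 m and angle between the x axis of ratchet and the x axis of stud1, either way round below 0.35 rad and angle between ratchet's own z axis and vertical below 0.08 rad) or (horizontal distance between ratchet and stud2 below 0.005 m and z of ratchet in the frame of stud2 between 0.006 and 0.0135 m and angle between the x axis of ratchet and the x axis of stud2, either way round below 0.35 rad and angle between ratchet's own z axis and vertical below 0.08 rad) or (horizontal distance between ratchet and stud3 below 0.005 m and z of ratchet in the frame of stud3 between 0.006 and 0.0135 m and angle between the x axis of ratchet and the x axis of stud3, either way round below 0.35 rad and angle between ratchet's own z axis and vertical below 0.08 rad) or (horizontal distance between ratchet and stud4 below 0.005 m and z of ratchet in the frame of stud4 between 0.006 and 0.0135 m and angle between the x axis of ratchet and the x axis of stud4, either way round below 0.35 rad and angle between ratchet's own z axis and vertical below 0.08 rad)) and linear speed of each of gear, pulley, cam, ratchet, scanned below 0.02 m/s and horizontal distance between scanned and mat below 0.045 m and z of scanned in the frame of mat between -0.001 and 0.007 m and angle between scanned's own z axis and vertical below 0.1 rad and contact force between carrier and rail_stand above 0.5 N and linear speed of carrier below 0.03 m/s); the robot touches nothing.
It fails at once if the target plate is lifted off, or put on, the rail beyond the loading end (hook more than 12 mm and less than 60 mm above the rail, over it, more than 20 mm past the sleeve) (x of carrier_hook in the frame of rail_mid between -0.025 and 0.135 m and y of carrier_hook in the frame of rail_mid between -0.03 and 0.03 m and z of carrier_hook in the frame of rail_mid between 0.018 and 0.066 m).
It fails at once if a bystander (jar, box, ball, pen, bar) is moved more than 4 cm (distance of any of jar, dot_box, ref_ball, pen, scale_bar from where it was at the start of the episode above 0.04 m).
Of gear, pulley, cam, ratchet only 3 to 4 are there at a start; the rules pass over those that are not, and their reading is None.
At some moment in a run one of gear, pulley, cam, ratchet may be knocked a few centimetres aside while the robot is not near it.
It also fails if it takes over 208 s, if anything falls off the work surface, if the arm or the gripper's body presses on something with over 40 N, if the wrist force passes 120 N, or if a joint passes its speed limit or range.

## Working session

There is one attempt and no reset: what is moved stays moved. The work goes in short steps, Python scripts to look and compute and a tool call to move; the robot and the scene stay as the last step left them, time stands still between calls to the robot, and variables do not carry over. Pictures are saved under pics/ and viewed, at most 14 in all, crops included, and the job is handed in when it is done.

Besides the shell and the picture viewer there is one more tool, called after "Call:" as a command line: name --pt "numbers of a row" for each row, then --argument value for the rest. step_arm: Moves the arm, as the interface text tells. Its arguments: {"type":"object","properties":{"commands":{"type":"array"},"grip_force":{"type":"number"}},"required":["commands"]}

```bash
ls; mkdir -p pics; python3 - <<'E'
from cell import *
import cv2
s=observe();print(s)
for n in ("scene","top"):
    im=read_camera(n);cv2.imwrite(f"pics/{n}0.png",im[:,:,::-1]);m=camera_model(n);print(n,m)
E
```

```text
pics
{'time': 0.0, 'qpos': array([ 1.16401483e+00,  3.42678208e-01,  1.52501022e+00, -1.82744363e-05,
        1.27538605e+00, -1.46026529e-01]), 'qvel': array([ 0.00137199,  0.0001257 , -0.00024769, -0.00052955,  0.00046491,
       -0.00132056]), 'joint_efforts': array([ 5.28597193e-04, -4.31254184e+01, -2.44214594e+01,  7.18453154e-02,
        5.60741080e-02, -1.41534629e-04]), 'tool_pos': array([0.1351749 , 0.50685141, 0.20457046]), 'tool_rot': array([-3.14012406e+00, -1.98328507e-04,  2.88084287e+00]), 'contact_force': array([0.40991046, 0.61661284, 0.05445026]), 'torque': array([-0.00432609, -0.03914217,  0.00721193]), 'grip_force': 0.0, 'opening': 0.09173192261962745}
scene {'vfov': 51.53578379187263, 'cx': 317.05684200336685, 'cy': 230.7198270415111, 'world_to_cam': array([[ 0.86595731,  0.49984753, -0.01644338, -0.38528665],
       [-0.35771726,  0.64203236,  0.67810973,  0.02198413],
       [ 0.34950865, -0.581332  ,  0.7347767 , -1.36024365],
       [ 0.        ,  0.        ,  0.        ,  1.        ]])}
top {'vfov': 47.047224380800685, 'cx': 319.1152073570478, 'cy': 236.39146013267168, 'world_to_cam': array([[ 0.01402641, -0.99972813,  0.0186259 ,  0.01452264],
       [ 0.98919638,  0.01659233,  0.14565442, -0.45366948],
       [-0.14592387,  0.01638166,  0.98916018, -1.3213967 ],
       [ 0.        ,  0.        ,  0.        ,  1.        ]])}
```

View pics/scene0.png

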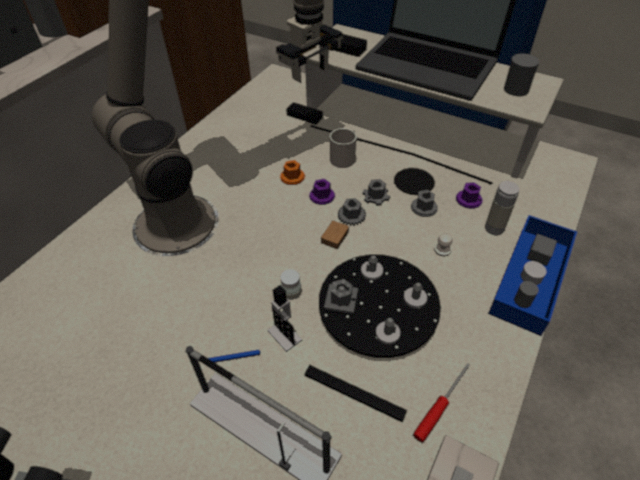

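View pics/top0.png

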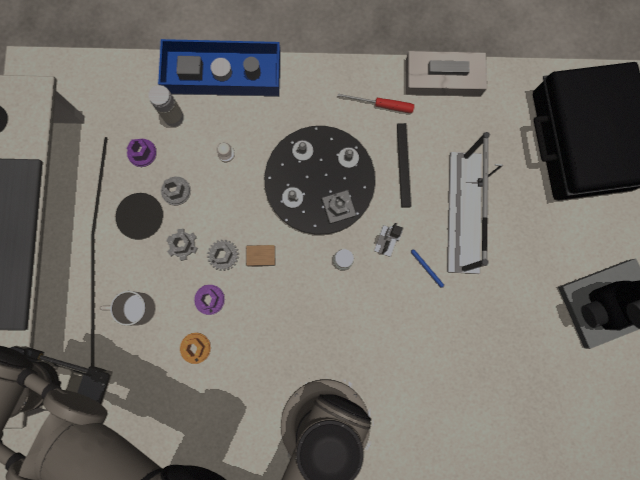

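The scene view shows the turntable at about (380,305), the plate at (285,315) and the rail at (265,400). In the top view the grey wheels are at (175,190), (181,243) and (222,255), so three are present. The mat is at (139,216), the free studs at (303,150), (348,157) and (292,197), and the square part at (339,206).

```bash
python3 - <<'E'
import cv2,numpy as np
a=cv2.imread("pics/top0.png")
def c(im,x0,y0,w,h,s):
    r=cv2.resize(im[y0:y0+h,x0:x0+w],None,fx=s,fy=s,interpolation=cv2.INTER_CUBIC)
    return cv2.convertScaleAbs(r,alpha=1.6)
A=c(a,150,170,100,105,4);B=c(a,262,120,100,105,4)
cv2.imwrite("pics/c1.png",np.hstack([A,B]))
b=cv2.imread("pics/scene0.png")
A=c(a,370,120,130,160,3.5);B=c(b,180,280,170,200,2.8);B=cv2.resize(B,(396,560))
A=cv2.resize(A,(400,492));A=np.vstack([A,np.zeros((68,400,3),np.uint8)])
cv2.imwrite("pics/c2.png",np.hstack([A,B]))
E
```

```text
(no output)
```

View pics/c1.png

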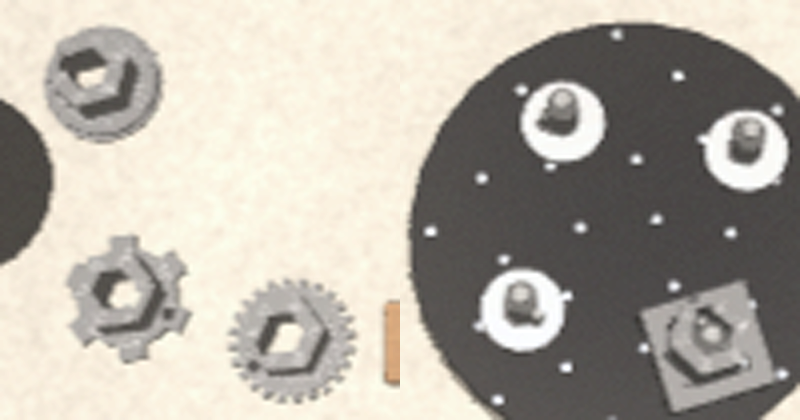

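View pics/c2.png

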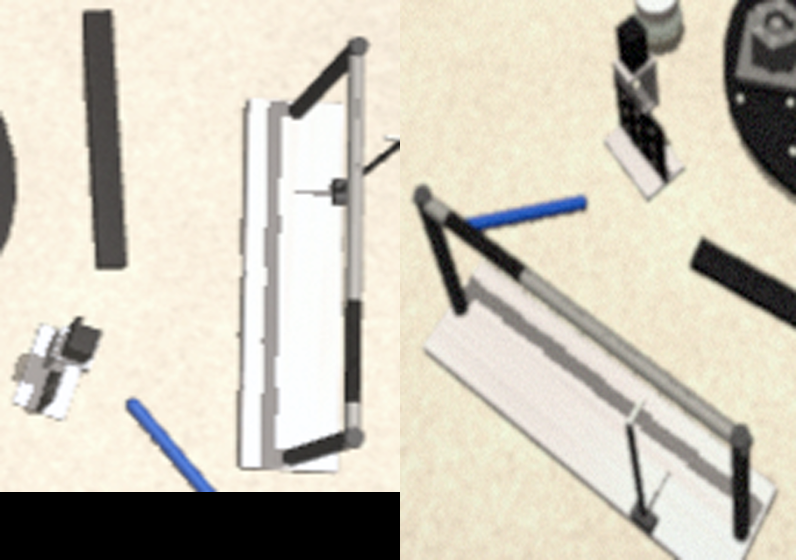

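The crops show the pulley at crop (102,85), the ratchet at (125,298) with its dot at (168,314), and the gear at (293,340) with its dot at (253,367). The rail sleeve is at the lower end in the top view, and the pointer is on its right side (world -y). The plate stands at about top pixel (390,238). Next I'll rectify patches at known heights.

```bash
cat > h.py <<'E'
from cell import *
import cv2,numpy as np
M={n:camera_model(n) for n in("scene","top")}
def proj(n,P):
    m=M[n];P=np.atleast_2d(P);c=P@m["world_to_cam"][:3,:3].T+m["world_to_cam"][:3,3]
    f=240/np.tan(np.radians(m["vfov"]/2))
    return np.c_[m["cx"]+f*c[:,0]/-c[:,2],m["cy"]-f*c[:,1]/-c[:,2]]
def ray(n,u,v):
    m=M[n];f=240/np.tan(np.radians(m["vfov"]/2));R=m["world_to_cam"][:3,:3];t=m["world_to_cam"][:3,3]
    d=R.T@np.array([(u-m["cx"])/f,-(v-m["cy"])/f,-1]);return -R.T@t,d
def onz(n,u,v,z):
    o,d=ray(n,u,v);return o+d*(z-o[2])/d[2]
def tri(ut,us):
    a,d=ray("top",*ut);b,e=ray("scene",*us)
    s=np.linalg.lstsq(np.c_[d,-e],b-a,rcond=None)[0]
    p,q=a+s[0]*d,b+s[1]*e;return (p+q)/2,np.linalg.norm(p-q)
def rect(im,n,c,z,half=.04,px=200):
    "patch on plane z: world x right, y up"
    W=np.array([[c[0]+a*half,c[1]+b*half,z] for a,b in((-1,1),(1,1),(1,-1),(-1,-1))])
    H=cv2.getPerspectiveTransform(proj(n,W).astype(np.float32),np.float32([[0,0],[px,0],[px,px],[0,px]]))
    return cv2.convertScaleAbs(cv2.warpPerspective(im,H,(px,px),flags=cv2.INTER_CUBIC),alpha=1.6)
def snap(tag):
    r={}
    for n in M:
        r[n]=np.ascontiguousarray(read_camera(n)[:,:,::-1]);cv2.imwrite(f"pics/{n}_{tag}.png",r[n])
    return r
def blobs(mask,lo):
    n,l,s,c=cv2.connectedComponentsWithStats(mask.astype(np.uint8));return [(c[i].round(1),s[i]) for i in range(1,n) if s[i,4]>lo]
E
python3 - <<'E'
from h import *
t=cv2.imread("pics/top0.png");s=cv2.imread("pics/scene0.png")
W=dict(pulley=(175.5,190.5),ratchet=(181,243.5),gear=(222.5,255))
S=dict(A=(303,150),B=(348,157),C=(292,197.5),sq=(339,206))
rows=[]
c={k:onz("top",*v,.009) for k,v in W.items()};c.update({k:onz("top",*v,.04) for k,v in S.items()})
for k in c:print(k,c[k].round(3))
zs={k:.045 if k in W else .065 for k in c};zs["sq"]=.085
tile=lambda n,im,k,z:cv2.putText(rect(im,n,c[k],z),k,(2,12),0,.4,(0,0,255))
ks=["pulley","ratchet","gear","sq"];k2=["A","B","C"]
r1=np.hstack([tile("top",t,k,zs[k]) for k in ks]);r2=np.hstack([tile("scene",s,k,zs[k]) for k in ks])
r3=np.hstack([tile("top",t,k,.065) for k in k2]+[tile("scene",s,"A",.065)])
cv2.imwrite("pics/m1.png",np.vstack([r1,r2,r3]))
p=onz("top",390,238,.06);print("carrier",p)
c1=rect(t,"top",p,.174,.08,400);c2=rect(s,"scene",p,.174,.08,400)
cv2.imwrite("pics/m2.png",np.hstack([c1,c2]))
hsv=cv2.cvtColor(t,cv2.COLOR_BGR2HSV)
print("dark",blobs(hsv[...,2]<60,60))
E
```

```text
pulley [0.568 0.385 0.009]
ratchet [0.433 0.364 0.009]
gear [0.406 0.26  0.009]
A [0.67  0.065 0.04 ]
B [ 0.654 -0.048  0.04 ]
C [0.548 0.09  0.04 ]
sq [ 0.529 -0.026  0.04 ]
carrier [ 0.44836802 -0.14909617  0.06      ]
dark [(array([212.2,  49.4]), array([ 161,   42,  116,   40, 1204], dtype=int32)), (array([191.9,  74.6]), array([178,  60,  25,  20, 170], dtype=int32)), (array([589.8, 129.6]), array([  532,    62,   108,   139, 12701], dtype=int32)), (array([252.6,  74.1]), array([245,  68,  15,  12, 119], dtype=int32)), (array([449.3,  72.7]), array([429,  71,  39,   4,  91], dtype=int32)), (array([222.8,  89.8]), array([164,  85, 115,  11, 953], dtype=int32)), (array([461.9,  91.8]), array([436,  89,  49,   7, 256], dtype=int32)), (array([ 59.9, 103.8]), array([ 51,  90,  23,  35, 233], dtype=int32)), (array([  2.5, 118.6]), array([  0, 107,   7,  25, 133], dtype=int32)), (array([403.2, 165.1]), array([397, 124,  14,  83, 769], dtype=int32)), (array([318.2, 178.7]), array([ 265,  126,  110,  109, 7245], dtype=int32)), (array([474.3, 146.6]), array([464, 134,  22,  24, 129], dtype=int32)), (array([ 80.7, 396.8]), array([   0,  137,  226,  343, 6950], dtype=int32)), (array([142.9, 155. ]), array([133, 147,  17,  13,  82], dtype=int32)), (array([ 32.4, 245.8]), array([ 23, 160,  19, 170, 690], dtype=int32)), (array([138.8, 215.6]), array([ 116,  193,   47,   46, 1682], dtype=int32)), (array([484. , 233.9]), array([482, 217,   5,  34, 162], dtype=int32)), (array([395.4, 231. ]), array([390, 223,  12,  15, 108], dtype=int32)), (array([472.4, 265.6]), array([462, 260,  21,  11, 107], dtype=int32)), (array([604.7, 306.3]), array([ 558,  280,   82,   68, 3187], dtype=int32)), (array([326.9, 440.5]), array([ 282,  393,   89,   87, 4845], dtype=int32))]
```

View pics/m1.png

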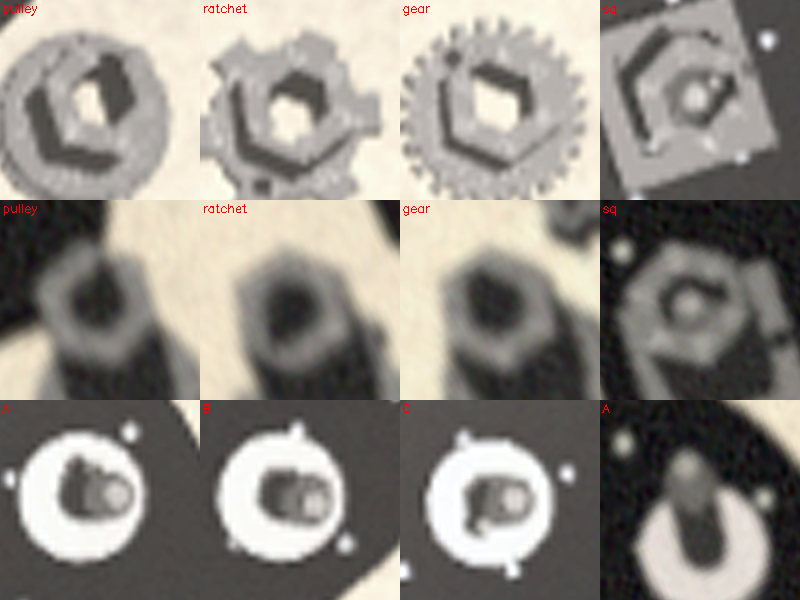

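View pics/m2.png

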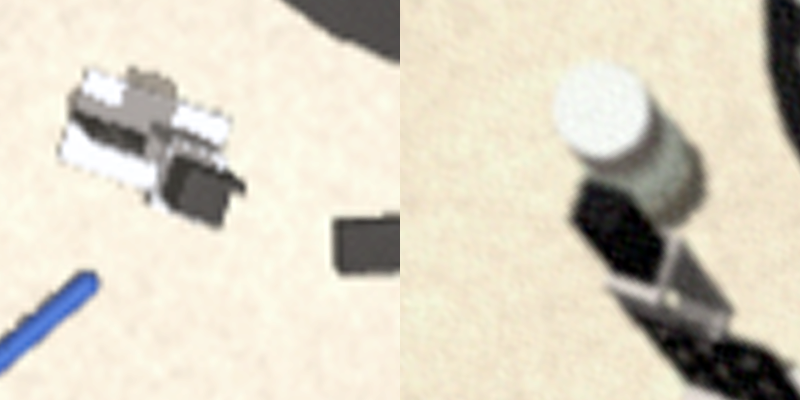

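m1 (0.4 mm/px) shows hub flats facing roughly 0/60/120° on the ratchet and gear. The ratchet dot is at (262,186), the gear dot at (452,58), and the pulley keyway points about +y. Stud A's key is at upper left (~125°) and stud C's at lower left (~220°). m2 shows the plate's grip block top at about (206,196), with its foot turned about -19.5°. I'll move toward the plate now.

Call:
step_arm --pt "1 20 -10 15 0 0 0" --pt "1 20 -10 15 0 0 0" --pt "1 20 -10 15 0 0 0" --pt "1 28 -16 15 0 0 0" --pt "1 28 -20 15 0 0 0"

```text
time: 0.52
tool_pos: [0.2932, 0.4142, 0.3031]
tool_rot: [3.14, 0.001, 2.882]
contact_force: [0.2, 0.6, 0.2]
opening: 0.0917
grip_force: 0.0
```

```bash
python3 - <<'E'
from h import *
print(observe()["tool_pos"])
t=cv2.imread("pics/top0.png");s=cv2.imread("pics/scene0.png")
c=dict(A=(.67,.065),B=(.654,-.048),C=(.548,.09))
r=[np.hstack([rect(im,n,c[k],.065,.03,266) for k in c]) for n,im in(("top",t),("scene",s))]
cv2.imwrite("pics/m3.png",np.vstack(r))
def z(im,x0,y0,w,h,S):return cv2.convertScaleAbs(cv2.resize(im[y0:y0+h,x0:x0+w],(S,S*h//w),interpolation=cv2.INTER_CUBIC),alpha=1.8)
cv2.imwrite("pics/m4.png",np.hstack([z(t,367,215,45,50,400),z(s,260,280,50,75,390)[:444]]) if 0 else np.hstack([z(t,370,215,40,50,400),z(s,260,285,52,65,400)]))
# rail ends at z .176 : bright/dark rail; and two-view check of rail posts
for u in((486,135),(484.7,262)):print("rail end top",onz("top",*u,.176))
E
```

```text
[0.29321514 0.41419998 0.30306605]
rail end top [ 0.67117787 -0.35154582  0.176     ]
rail end top [ 0.38166231 -0.33990838  0.176     ]
```

View pics/m3.png

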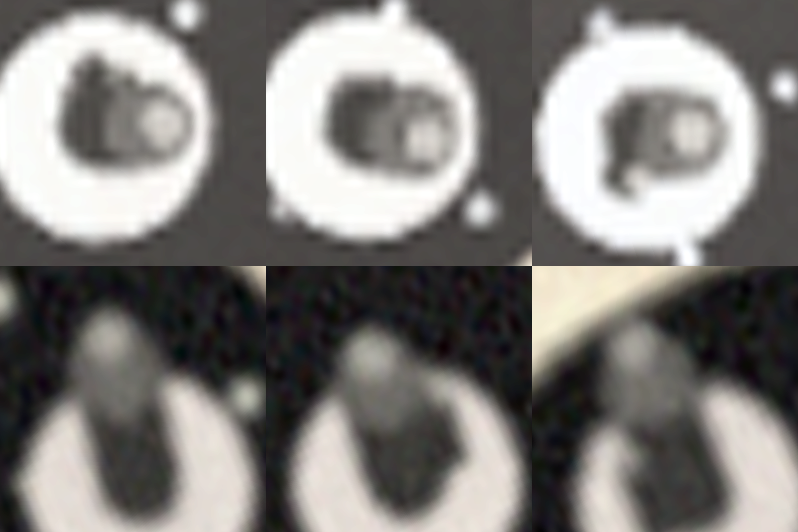

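View pics/m4.png

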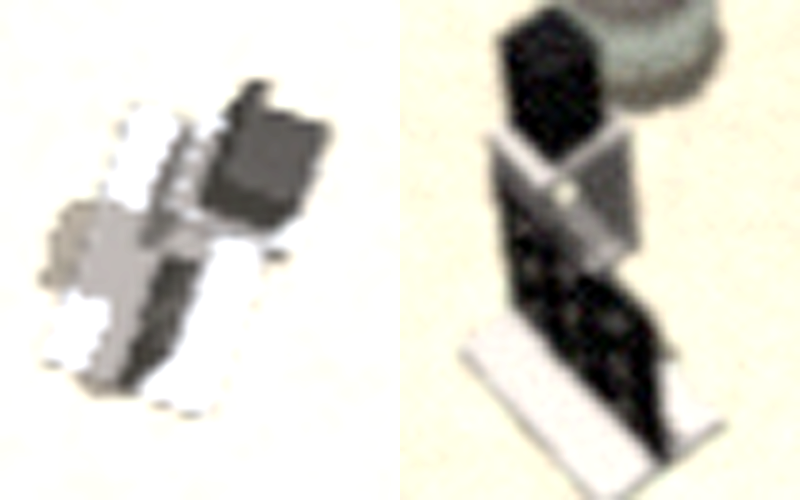

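m3 shows, by angle from +x, stud A's key at about 105°, B's at about 5° and C's at about 232°. m4 shows the plate at the back of its foot as seen from the scene camera. The hook mouth therefore faces world -y, and the plate's axes are nearly parallel to the stand's, off by about 17°.

Call:
step_arm --pt "1 14 -14 -2 0 0 0" --pt "1 14 -14 -2 0 0 0" --pt "1 15 -20 -4 0 0 0" --pt "1 15 -26 -4 0 0 0" --pt "1 15 -26 -4 0 0 0"

```text
time: 0.93
tool_pos: [0.4045, 0.2433, 0.2742]
tool_rot: [-3.141, -0.001, 2.881]
contact_force: [1.6, -0.0, 0.9]
opening: 0.0919
grip_force: 0.0
```

Call:
step_arm --pt "1 0 -20 0 0 0 -0.08" --pt "1 0 -20 0 0 0 -0.08" --pt "1 0 -20 0 0 0 -0.08" --pt "1 0 -20 0 0 0 -0.08" --pt "1 0 -20 0 0 0 -0.08"

```text
time: 1.35
tool_pos: [0.4033, 0.0428, 0.2749]
tool_rot: [-3.141, -0.0, 2.8]
contact_force: [1.2, 0.3, 0.4]
opening: 0.092
grip_force: 0.0
```

```bash
python3 - <<'E'
from h import *
print(tri((486,135),(326,436)),tri((484.7,262),(189.4,349.6)))
print("ptr top",tri((499.3,165),(279.6,429.3)), onz("top",480,182.4,.012),onz("scene",180+243/2.33,280+515/2.8,.012))
# grip block: top face (lighter dark) contour
t=cv2.imread("pics/top0.png");g=cv2.cvtColor(t,cv2.COLOR_BGR2GRAY)[215:265,370:410]
m=(g<75).astype(np.uint8);
for c in cv2.findContours(m,0,2)[0]:
    if cv2.contourArea(c)>30:print(cv2.boundingRect(c),cv2.minAreaRect(c))
# top-face corners read from m4 (10 px/px top; 7.69 px/px scene)
for n,p in(("top",[(262,105),(328,128),(292,205),(225,185)]),("scene",[(548,8),(603,42),(556,80),(500,38)])):
    q=np.array([(370+u/10,215+v/10) if n=="top" else (260+(u-400)/7.69,285+v/7.69) for u,v in p]).mean(0)
    print(n,q,onz(n,*q,.174))
E
```

```text
(array([ 0.67062173, -0.35337176,  0.17365842]), np.float64(0.003446059329941708)) (array([ 0.38058689, -0.34161084,  0.17476254]), np.float64(0.00351132879428768))
ptr top (array([ 0.60068946, -0.38126028,  0.17444809]), np.float64(0.003535900470986335)) [ 0.60230806 -0.38653403  0.012     ] [ 0.59755944 -0.38515657  0.012     ]
(11, 25, 9, 14) ((15.284669876098633, 31.967151641845703), (3.9300448894500732, 14.267772674560547), 19.98310661315918)
(20, 8, 12, 15) ((25.775861740112305, 15.689656257629395), (9.585370063781738, 13.524564743041992), 23.198591232299805)
top [397.675 230.575] [ 0.44849096 -0.14942013  0.174     ]
scene [279.73342003 290.46163849] [ 0.45031033 -0.15180347  0.174     ]
```

Call:
step_arm --pt "1 4.6 -19.3 -5 0 0 0.005" --pt "1 4.6 -19.3 -5 0 0 0.005" --pt "1 4.6 -19.3 -5 0 0 0.005" --pt "1 4.6 -19.3 -5 0 0 0.005" --pt "1 4.6 -19.3 -5 0 0 0.005"

```text
time: 1.77
tool_pos: [0.4498, -0.1501, 0.2243]
tool_rot: [3.142, -0.0, 2.805]
contact_force: [1.1, 0.3, 0.0]
opening: 0.0913
grip_force: 0.0
```

Call:
step_arm --pt "1 0 0 -3 0 0 0" --pt "1 0 0 -3 0 0 0" --pt "1 0 0 -3 0 0 0" --pt "1 0 0 -3 0 0 0"

```text
time: 2.1
tool_pos: [0.4502, -0.1472, 0.196]
tool_rot: [3.141, 0.0, 2.807]
contact_force: [-0.6, 0.6, 0.6]
opening: 0.092
grip_force: 0.0
```

```bash
python3 - <<'E'
from h import *
r=snap("a");s=observe();print(s["tool_pos"],s["tool_rot"])
def z(im,x0,y0,w,h,S):return cv2.convertScaleAbs(cv2.resize(im[y0:y0+h,x0:x0+w],(S,S*h//w),interpolation=cv2.INTER_CUBIC),alpha=1.8)
cv2.imwrite("pics/m5.png",np.hstack([z(r["top"],360,200,70,80,400),z(r["scene"],245,260,70,80,400)]))
print(proj("top",s["tool_pos"]),proj("scene",s["tool_pos"]))
E
```

```text
[ 0.45072881 -0.14714856  0.19664311] [-3.14141607e+00  2.53096820e-03  2.80733967e+00]
[[398.28968738 227.90718584]] [[280.37743895 282.02692335]]
```

View pics/m5.png

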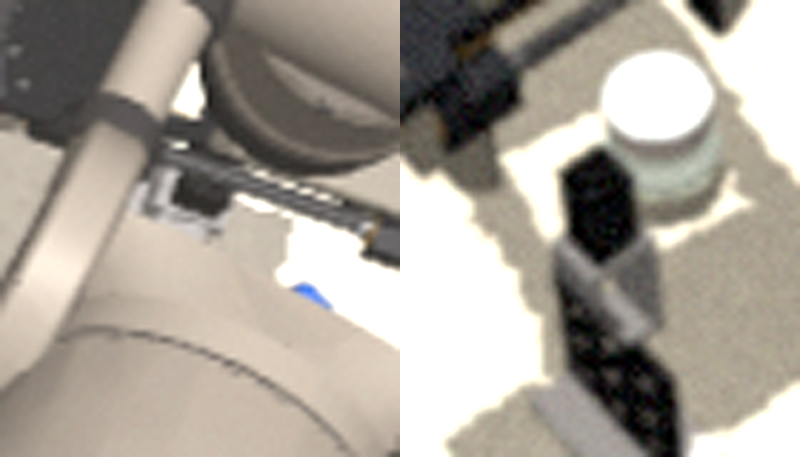

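The fingers straddle the grip block: scene tips at about (480,150) and (711,10), block at (602,180). I'll descend and grip.

Call:
step_arm --pt "1 -0.1 -0.3 -3 0 0 0" --pt "1 -0.1 -0.3 -5.8 0 0 0" --pt "1 -0.1 -0.3 -5.8 0 0 0" --pt "1 -0.1 -0.3 -5.8 0 0 0"

```text
time: 2.53
tool_pos: [0.4489, -0.15, 0.1377]
tool_rot: [3.141, -0.001, 2.807]
contact_force: [0.3, -0.3, 0.4]
opening: 0.0918
grip_force: 0.0
```

Call:
step_arm --pt "0 0 0 0 0 0 0" --pt "0 0 0 0 0 0 0" --pt "0 0 0 0 0 0 0" --pt "0 0 0 0 0 0 0" --pt "0 0 0 0 0 0 0" --grip_force 40

```text
time: 2.95
tool_pos: [0.4494, -0.1509, 0.1378]
tool_rot: [-3.141, 0.001, 2.806]
contact_force: [-0.9, -0.3, -0.2]
opening: 0.063
grip_force: 0.0
```

Call:
step_arm --pt "0 0 0 0 0 0 0" --pt "0 0 0 0 0 0 0" --pt "0 0 0 0 0 0 0" --pt "0 0 0 0 0 0 0" --pt "0 0 0 0 0 0 0"

```text
time: 3.37
tool_pos: [0.449, -0.1508, 0.137]
tool_rot: [3.141, -0.0, 2.806]
contact_force: [0.6, -0.4, 0.7]
opening: 0.0298
grip_force: 0.0
```

Call:
step_arm --pt "0 0 0 0 0 0 0" --pt "0 0 0 0 0 0 0" --pt "0 0 0 0 0 0 0"

```text
time: 3.62
tool_pos: [0.449, -0.1507, 0.137]
tool_rot: [3.141, -0.0, 2.806]
contact_force: [0.5, -0.2, 0.2]
opening: 0.0198
grip_force: 40.0
```

Call:
step_arm --pt "0 0 0 2 0 0 0" --pt "0 0 0 5 0 0 0" --pt "0 0 0 7.3 0 0 0" --pt "0 0 0 7.3 0 0 0"

```text
time: 3.95
tool_pos: [0.4511, -0.1518, 0.2142]
tool_rot: [-3.14, 0.008, 2.806]
contact_force: [0.9, -0.4, -1.3]
opening: 0.0193
grip_force: 40.0
```

Call:
step_arm --pt "0 0 -4 0 0 0 0.1" --pt "0 0 -8 0 0 0 0.2" --pt "0 0 -11 0 0 0 0.295" --pt "0 0 -11 0 0 0 0.295" --pt "0 0 -11 0 0 0 0.295"

```text
time: 4.37
tool_pos: [0.4482, -0.2617, 0.2083]
tool_rot: [3.14, -0.002, 3.098]
contact_force: [-0.2, 1.0, -2.8]
opening: 0.0196
grip_force: 40.0
```

```bash
python3 - <<'E'
from h import *
r=snap("b");s=observe();print(s["tool_pos"],s["tool_rot"],s["opening"],s["grip_force"])
def z(im,x0,y0,w,h,S):return cv2.convertScaleAbs(cv2.resize(im[y0:y0+h,x0:x0+w],(S,S*h//w),interpolation=cv2.INTER_CUBIC),alpha=1.8)
cv2.imwrite("pics/m6.png",np.hstack([z(r["top"],390,150,110,130,400),z(r["scene"],180,270,110,130,400)]))
E
```

```text
[ 0.44848518 -0.25991832  0.20892478] [ 3.13965763e+00 -1.81339684e-03  3.09967353e+00] 0.019606160171510404 39.99340832233429
```

View pics/m6.png

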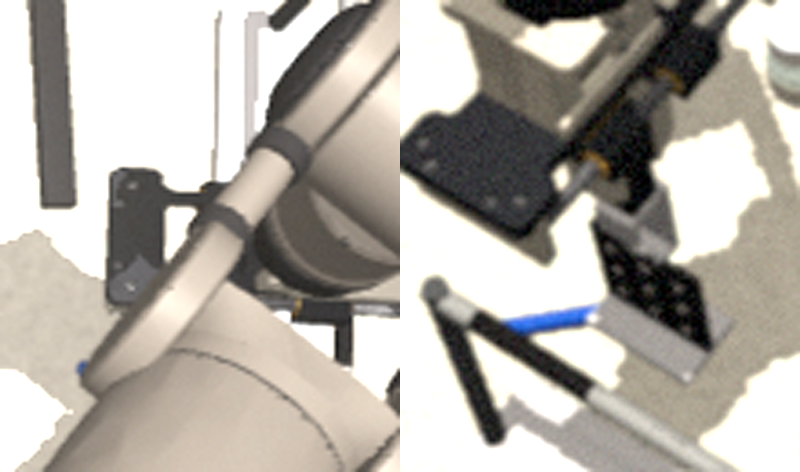

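The plate is held upright and parallel to the rail, with its mouth facing it, at scene crop (655,300). I'll bring the rail in through the mouth.

Call:
step_arm --pt "0 -0.2 -3 0 0 0 0" --pt "0 -0.2 -5 0 0 0 0" --pt "0 -0.2 -7 0 0 0 0" --pt "0 -0.2 -8.4 0 0 0 0" --pt "0 -0.2 -8.4 0 0 0 0"

```text
time: 4.88
tool_pos: [0.447, -0.3461, 0.2096]
tool_rot: [-3.141, -0.0, 3.1]
contact_force: [-0.3, -0.7, -1.7]
opening: 0.0196
grip_force: 40.0
```

Call:
step_arm --pt "0 0 0 -0.6 0 0 0" --pt "0 0 0 -1.2 0 0 0" --pt "0 0 0 -1.7 0 0 0" --pt "0 0 0 -2 0 0 0" --pt "0 0 0 -2 0 0 0"

```text
time: 5.3
tool_pos: [0.4468, -0.3436, 0.1891]
tool_rot: [3.14, -0.001, 3.102]
contact_force: [-0.3, 0.0, -2.1]
opening: 0.0199
grip_force: 40.0
```

```bash
python3 - <<'E'
from h import *
r=snap("c");s=observe();print(s["tool_pos"],s["tool_rot"],s["contact_force"])
def z(im,x0,y0,w,h,S):return cv2.convertScaleAbs(cv2.resize(im[y0:y0+h,x0:x0+w],(S,S*h//w),interpolation=cv2.INTER_CUBIC),alpha=1.8)
cv2.imwrite("pics/m7.png",z(r["scene"],180,290,120,120,560))
E
```

```text
[ 0.44711728 -0.3443407   0.19001674] [ 3.14129787e+00 -1.81238176e-04  3.10129273e+00] [-0.39476484  0.84002345 -1.84493144]
```

View pics/m7.png

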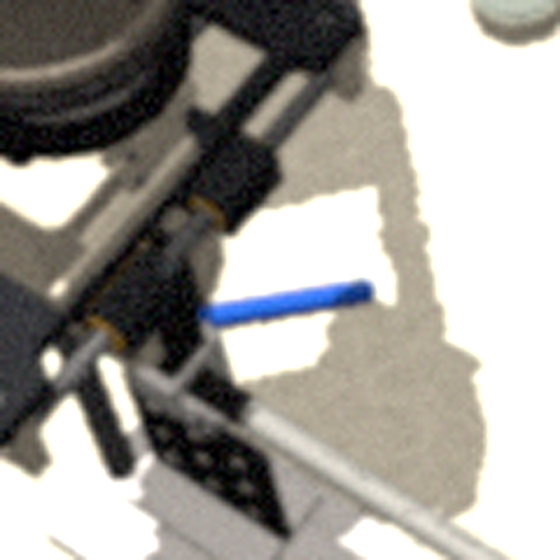

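The hook appears to be around the rail at its sleeve, at crop (190,390). I'll lower until it carries weight.

Call:
step_arm --pt "0 0 0 -0.3 0 0 0" --pt "0 0 0 -0.4 0 0 0" --pt "0 0 0 -0.4 0 0 0" --pt "0 0 0 -0.4 0 0 0"

```text
time: 5.73
tool_pos: [0.447, -0.3447, 0.1861]
tool_rot: [3.141, -0.0, 3.101]
contact_force: [-0.4, -0.2, -1.8]
opening: 0.0194
grip_force: 40.0
```

Call:
step_arm --pt "0 0 0 -0.2 0 0 0" --pt "0 0 0 -0.2 0 0 0" --pt "0 0 0 -0.2 0 0 0"

```text
time: 5.98
tool_pos: [0.4473, -0.345, 0.185]
tool_rot: [-3.141, 0.001, 3.101]
contact_force: [-0.9, 0.6, 3.7]
opening: 0.0196
grip_force: 40.0
```

Contact confirmed: the vertical force went from -1.8 to 3.7 N. I'll slide along the rail to the pointer.

Call:
step_arm --pt "0 0 0 0.1 0 0 0" --pt "0 0 0 0.1 0 0 0" --pt "0 0 0 0.1 0 0 0" --pt "0 0.5 0 0.1 0 0 0" --pt "0 1 -0.05 0.1 0 0 0"

```text
time: 6.4
tool_pos: [0.4571, -0.3452, 0.185]
tool_rot: [3.141, -0.001, 3.1]
contact_force: [-1.4, -0.5, -0.5]
opening: 0.0196
grip_force: 40.0
```

Call:
step_arm --pt "0 1 -0.05 0 0 0 0" --pt "0 2 -0.1 0 0 0 0" --pt "0 3 -0.13 0 0 0 0" --pt "0 4 -0.17 0 0 0 0" --pt "0 5 -0.2 0 0 0 0"

```text
time: 6.82
tool_pos: [0.5082, -0.3473, 0.1851]
tool_rot: [-3.142, -0.0, 3.101]
contact_force: [-2.2, -0.1, 1.3]
opening: 0.0196
grip_force: 40.0
```

Call:
step_arm --pt "0 1 -0.05 0 0 0 0" --pt "0 2 -0.1 0 0 0 0" --pt "0 3 -0.13 0 0 0 0" --pt "0 4 -0.17 0 0 0 0" --pt "0 5 -0.2 0 0 0 0"

```text
time: 7.23
tool_pos: [0.5582, -0.3492, 0.185]
tool_rot: [-3.142, -0.0, 3.101]
contact_force: [-3.0, -0.5, 1.6]
opening: 0.0199
grip_force: 40.0
```

Call:
step_arm --pt "0 1 -0.05 0 0 0 0" --pt "0 2 -0.1 0 0 0 0" --pt "0 3 -0.13 0 0 0 0" --pt "0 4 -0.17 0 0 0 0" --pt "0 4 -0.17 0 0 0 0"

```text
time: 7.65
tool_pos: [0.5997, -0.3509, 0.1851]
tool_rot: [-3.141, 0.003, 3.102]
contact_force: [2.5, -0.2, 2.5]
opening: 0.02
grip_force: 40.0
```

```bash
python3 - <<'E'
from h import *
r=snap("d");s=observe();print(s["tool_pos"],s["tool_rot"],s["contact_force"])
def z(im,x0,y0,w,h,S):return cv2.convertScaleAbs(cv2.resize(im[y0:y0+h,x0:x0+w],(S,S*h//w),interpolation=cv2.INTER_CUBIC),alpha=1.8)
cv2.imwrite("pics/m8.png",z(r["scene"],230,360,120,120,560))
E
```

```text
[ 0.59843336 -0.35074977  0.185066  ] [-3.14126439e+00  2.07790797e-03  3.10165556e+00] [ 2.07903421 -0.6750999   1.7586116 ]
```

View pics/m8.png

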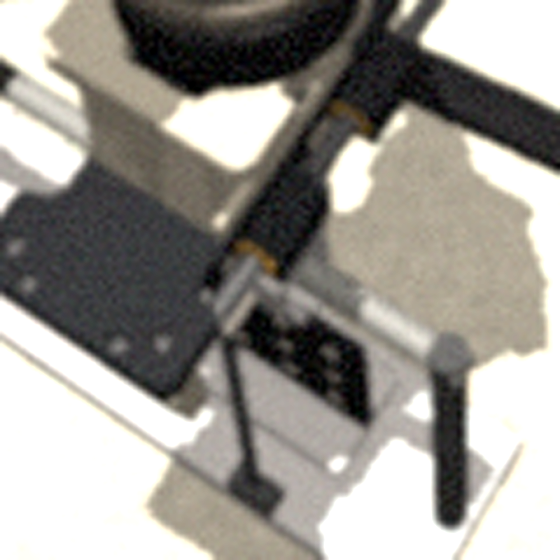

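The plate is beside the pointer rod, at crop (225,320), with the hook about level with the white finger. I'll nudge it 2 mm, settle and release.

Call:
step_arm --pt "0 0.2 0 0 0 0 0" --pt "0 0.2 0 0 0 0 0" --pt "0 0.2 0 0 0 0 0" --pt "0 0.2 0 0 0 0 0" --pt "0 0.2 0 0 0 0 0"

```text
time: 8.17
tool_pos: [0.5987, -0.3508, 0.185]
tool_rot: [3.141, -0.0, 3.101]
contact_force: [-1.1, 1.3, 0.9]
opening: 0.0193
grip_force: 40.0
```

Call:
step_arm --pt "0.5 0 0 0 0 0 0" --pt "0.5 0 0 0 0 0 0" --pt "0.5 0 0 0 0 0 0" --pt "0.5 0 0 0 0 0 0" --pt "0.5 0 0 0 0 0 0"

```text
time: 8.58
tool_pos: [0.599, -0.351, 0.1849]
tool_rot: [3.141, -0.0, 3.101]
contact_force: [0.2, -0.5, 0.1]
opening: 0.0451
grip_force: 0.0
```

Call:
step_arm --pt "0.6 0 0 1 0 0 0" --pt "0.7 0 0 3 0 0 0" --pt "1 0 0 6 0 0 0" --pt "1 0 0 10 0 0 0" --pt "1 0 0 10 0 0 0"

```text
time: 9.0
tool_pos: [0.6009, -0.3523, 0.2952]
tool_rot: [-3.133, 0.012, 3.101]
contact_force: [0.7, 0.5, 2.6]
opening: 0.0745
grip_force: 0.0
```

Call:
step_arm --pt "1 -15 6 4 0 0 0" --pt "1 -15 10 4 0 0 0" --pt "1 -20 14 4 0 0 0" --pt "1 -20 14 4 0 0 0" --pt "1 -20 14 4 0 0 0"

```text
time: 9.42
tool_pos: [0.4293, -0.2344, 0.3206]
tool_rot: [-3.141, 0.001, 3.101]
contact_force: [0.0, 0.2, 0.3]
opening: 0.092
grip_force: 0.0
```

Call:
step_arm --pt "1 -10 10 0 0 0 0" --pt "1 -10 20 0 0 0 0" --pt "1 -10 28 0 0 0 0" --pt "1 -10 28 0 0 0 0" --pt "1 -10 28 0 0 0 0"

```text
time: 9.83
tool_pos: [0.3534, -0.0452, 0.3208]
tool_rot: [-3.141, 0.003, 3.099]
contact_force: [1.4, 1.3, 0.3]
opening: 0.0922
grip_force: 0.0
```

The plate is released. Next is the square part, with its hub axis at about (.526,-.026) and flats at 16°, 76° and 136°.

Call:
step_arm --pt "1 17.3 1.9 -10 0 0 -0.2" --pt "1 17.3 1.9 -10 0 0 -0.2" --pt "1 17.3 1.9 -16 0 0 -0.2" --pt "1 17.3 1.9 -16 0 0 -0.2" --pt "1 17.3 1.9 -16 0 0 -0.2"

```text
time: 10.25
tool_pos: [0.5089, -0.0293, 0.1833]
tool_rot: [3.141, 0.003, 2.901]
contact_force: [0.6, -0.9, 0.0]
opening: 0.0918
grip_force: 0.0
```

Call:
step_arm --pt "1 0 0 -3 0 0 0" --pt "1 0 0 -3 0 0 0" --pt "1 0 0 -3 0 0 0"

```text
time: 10.5
tool_pos: [0.5064, -0.0296, 0.1533]
tool_rot: [-3.142, -0.003, 2.901]
contact_force: [1.0, 0.4, 0.1]
opening: 0.0918
grip_force: 0.0
```

```bash
python3 - <<'E'
from h import *
r=snap("e");s=observe();print(s["tool_pos"],s["tool_rot"],s["contact_force"])
for n in M:
  print(n,proj(n,[[.526,-.026,.085],s["tool_pos"]]).round(1))
# all loose-wheel bore/dot check: dots on grey discs in top picture
t=cv2.imread("pics/top0.png");g=cv2.cvtColor(t,cv2.COLOR_BGR2GRAY)
hs=cv2.cvtColor(t,cv2.COLOR_BGR2HSV)
for k,(u,v) in dict(pulley=(175,190),ratchet=(181,243),gear=(222,255)).items():
    w=24;p=g[v-w:v+w,u-w:u+w];m=(p<125).astype(np.uint8)
    c=max(cv2.findContours(m,0,2)[0],key=cv2.contourArea);(a,b),rad=cv2.minEnclosingCircle(c)
    print(k,"disc circ",u-w+a,v-w+b,rad,onz("top",u-w+a,v-w+b,.009))
    b=blobs(p<62,2);print([((x+[u-w,v-w]).round(1).tolist(),int(st[4])) for x,st in b])
E
```

```text
[ 0.50792857 -0.03009021  0.15590992] [3.141408   0.00340548 2.90058592] [ 0.44553541  0.11353266 -0.33714889]
scene [[342.3 287.4]
 [334.5 265.4]]
top [[339.9 203.4]
 [343.4 204.9]]
pulley disc circ 175.48598098754883 190.56074714660645 14.944519996643066 [0.56757215 0.38460702 0.009     ]
[([169.6, 185.1], 41), ([178.1, 193.6], 60), ([155.2, 206.4], 149)]
ratchet disc circ 181.61602210998535 244.24033164978027 16.103553771972656 [0.43151108 0.36238809 0.009     ]
[([158.6, 222.7], 38), ([176.1, 240.9], 33), ([185.0, 248.1], 40)]
gear disc circ 222.53225898742676 254.8225803375244 15.790825843811035 [0.40672017 0.26003697 0.009     ]
[([217.3, 252.0], 24), ([228.2, 258.1], 19)]
```

Call:
step_arm --pt "1 1.9 0.4 -3 0 0 0" --pt "1 1.9 0.4 -5 0 0 0" --pt "1 1.9 0.4 -7 0 0 0" --pt "1 1.9 0.4 -10 0 0 0" --pt "1 1.9 0.4 -10.2 0 0 0"

```text
time: 11.02
tool_pos: [0.5246, -0.0257, 0.0502]
tool_rot: [-3.142, -0.003, 2.9]
contact_force: [-1.7, 0.2, -0.7]
opening: 0.0917
grip_force: 0.0
```

Call:
step_arm --pt "0 0 0 0 0 0 0" --pt "0 0 0 0 0 0 0" --pt "0 0 0 0 0 0 0" --pt "0 0 0 0 0 0 0" --pt "0 0 0 0 0 0 0" --grip_force 20

```text
time: 11.43
tool_pos: [0.5269, -0.0259, 0.053]
tool_rot: [3.141, 0.003, 2.901]
contact_force: [-0.1, -0.3, -0.3]
opening: 0.0632
grip_force: 0.0
```

Call:
step_arm --pt "0 0 0 0 0 0 0" --pt "0 0 0 0 0 0 0" --pt "0 0 0 0 0 0 0" --pt "0 0 0 0 0 0 0" --pt "0 0 0 0 0 0 0"

```text
time: 11.85
tool_pos: [0.5262, -0.0258, 0.0517]
tool_rot: [3.142, 0.0, 2.901]
contact_force: [-1.7, -0.7, 3.1]
opening: 0.044
grip_force: 19.9
```

Call:
step_arm --pt "0 0 0 1 0 0 0" --pt "0 0 0 3 0 0 0" --pt "0 0 0 6 0 0 0" --pt "0 0 0 9 0 0 0" --pt "0 0 0 10 0 0 0" --grip_force 30

```text
time: 12.27
tool_pos: [0.528, -0.0261, 0.1561]
tool_rot: [3.141, 0.007, 2.901]
contact_force: [0.5, 1.0, 0.5]
opening: 0.0435
grip_force: 29.9
```

```bash
python3 - <<'E'
from h import *
s=observe();print(s["tool_pos"],s["opening"],s["contact_force"])
print("mat",onz("top",138.8,215.6,.003))
b=cv2.imread("pics/scene0.png");g=cv2.cvtColor(b,cv2.COLOR_BGR2GRAY)[160:200,390:440]
print([(x+[390,160],st[4],onz("scene",*(x+[390,160]),.003)) for x,st in blobs(g<45,100)])
E
```

```text
[ 0.52804057 -0.02610621  0.15608875] 0.04350210337613836 [0.47822038 0.97336486 0.47699981]
mat [0.50298869 0.47441602 0.003     ]
[(array([413.5, 180.7]), np.int32(748), array([0.50018941, 0.46945668, 0.003     ]))]
```

Call:
step_arm --pt "0 0 20 1 0 0 0" --pt "0 0 20 1 0 0 0" --pt "0 0 20 1 0 0 0" --pt "0 0 20 1 0 0 0" --pt "0 0 20 1 0 0 0"

```text
time: 12.68
tool_pos: [0.5254, 0.1769, 0.1615]
tool_rot: [3.141, -0.001, 2.901]
contact_force: [0.3, -0.2, -0.8]
opening: 0.0435
grip_force: 29.9
```

Call:
step_arm --pt "0 -1 20 0 0 0 0" --pt "0 -1 20 0 0 0 0" --pt "0 -1 20 0 0 0 0" --pt "0 -1 20 0 0 0 0" --pt "0 -1 20 0 0 0 0"

```text
time: 13.1
tool_pos: [0.515, 0.3771, 0.1611]
tool_rot: [-3.142, -0.001, 2.902]
contact_force: [0.7, -0.2, -0.1]
opening: 0.0437
grip_force: 29.9
```

Call:
step_arm --pt "0 -1 10 -2 0 0 0" --pt "0 -1 10 -5 0 0 0" --pt "0 -1 10 -8 0 0 0" --pt "0 -1 10 -8 0 0 0" --pt "0 -1 10 -8 0 0 0"

```text
time: 13.52
tool_pos: [0.503, 0.4737, 0.0763]
tool_rot: [-3.134, -0.006, 2.903]
contact_force: [0.8, -1.3, -0.5]
opening: 0.0438
grip_force: 29.9
```

Call:
step_arm --pt "0 0 0 -2 0 0 0" --pt "0 0 0 -4 0 0 0" --pt "0 0 0 -5.5 0 0 0" --pt "0 0 0 -6 0 0 0" --pt "0 0 0 -6 0 0 0"

```text
time: 13.93
tool_pos: [0.5066, 0.4727, 0.0217]
tool_rot: [-3.141, -0.001, 2.899]
contact_force: [-0.5, 0.4, 0.3]
opening: 0.0435
grip_force: 29.9
```

Call:
step_arm --pt "0 0 0 -0.3 0 0 0" --pt "0 0 0 -0.3 0 0 0" --pt "0 0 0 -0.3 0 0 0"

```text
time: 14.18
tool_pos: [0.5069, 0.4744, 0.02]
tool_rot: [3.14, 0.001, 2.9]
contact_force: [0.2, 0.2, -0.1]
opening: 0.0436
grip_force: 29.9
```

Call:
step_arm --pt "0 0 0 -0.3 0 0 0" --pt "0 0 0 -0.3 0 0 0" --pt "0 0 0 -0.5 0 0 0" --pt "0 0 0 -0.5 0 0 0" --pt "0 0 0 -0.5 0 0 0"

```text
time: 14.6
tool_pos: [0.5063, 0.4744, 0.0148]
tool_rot: [3.141, 0.001, 2.901]
contact_force: [-1.9, -2.8, 5.6]
opening: 0.0438
grip_force: 29.9
```

Call:
step_arm --pt "0 0 0 -0.15 0 0 0" --pt "0 0 0 -0.15 0 0 0"

```text
time: 14.77
tool_pos: [0.5063, 0.4744, 0.0147]
tool_rot: [3.141, 0.001, 2.901]
contact_force: [-4.5, -3.9, 14.2]
opening: 0.0438
grip_force: 29.9
```

Call:
step_arm --pt "0.65 0 0 0 0 0 0" --pt "0.65 0 0 0 0 0 0" --pt "0.65 0 0 0 0 0 0" --pt "0.65 0 0 0 0 0 0" --pt "0.65 0 0 0.5 0 0 0"

```text
time: 15.18
tool_pos: [0.5054, 0.4737, 0.0157]
tool_rot: [-3.14, -0.002, 2.901]
contact_force: [0.5, -0.9, -0.0]
opening: 0.0597
grip_force: 0.0
```

Call:
step_arm --pt "0.65 0 0 3 0 0 0" --pt "0.65 0 0 7 0 0 0" --pt "1 0 0 11 0 0 0" --pt "1 0 0 15 0 0 0" --pt "1 -5 0 19 0 0 0"

```text
time: 15.6
tool_pos: [0.4787, 0.474, 0.1973]
tool_rot: [3.136, 0.006, 2.897]
contact_force: [0.1, 0.7, 0.3]
opening: 0.0759
grip_force: 0.0
```

Call:
step_arm --pt "1 -20 0 3 0 0 0" --pt "1 -20 0 3 0 0 0" --pt "1 -20 0 3 0 0 0" --pt "1 -20 0 3 0 0 0" --pt "1 -20 0 3 0 0 0"

```text
time: 16.02
tool_pos: [0.271, 0.4739, 0.2239]
tool_rot: [3.141, -0.0, 2.901]
contact_force: [-0.0, 1.8, 0.7]
opening: 0.0919
grip_force: 0.0
```

Call:
step_arm --pt "1 -12 3 -3 0 0 0" --pt "1 -12 3 -3 0 0 0" --pt "1 -12 3 -3 0 0 0" --pt "1 -12 3 -3 0 0 0" --pt "1 -12 3 -3 0 0 0"

```text
time: 16.43
tool_pos: [0.1514, 0.5043, 0.1929]
tool_rot: [-3.141, -0.0, 2.905]
contact_force: [1.4, 0.3, -0.1]
opening: 0.092
grip_force: 0.0
```

```bash
cat > look.py <<'E'
from h import *
def wheels(t,pts):
    g=cv2.cvtColor(t,cv2.COLOR_BGR2GRAY)
    for k,(x,y) in pts.items():
        u,v=proj("top",[x,y,.009])[0].round().astype(int);w=24;p=g[v-w:v+w,u-w:u+w];m=(p<125).astype(np.uint8)
        cs=[c for c in cv2.findContours(m,0,2)[0] if cv2.contourArea(c)>250]
        for c in cs:
            (a,b),rad=cv2.minEnclosingCircle(c);print(k,round(rad,1),onz("top",u-w+a,v-w+b,.009).round(4))
E
python3 - <<'E'
from look import *
r=snap("f");s=observe();print(s["tool_pos"])
wheels(r["top"],dict(pulley=(.5676,.3846),ratchet=(.4315,.3624),gear=(.4067,.26),sq=(.5063,.4744)))
a=cv2.imread("pics/top0.png");d=cv2.absdiff(a,r["top"]).max(2)>40
print([(x.round(),st[4]) for x,st in blobs(d,25) if x[0]>100])
c=dict(D=(.526,-.026))
T=lambda n,z,c,h=.03:rect(r[n],n,c,z,h,266)
row=[T("top",.065,c["D"]),T("scene",.065,c["D"]),T("top",.045,(.5063,.4744),.045)]
row2=[T("top",.045,(.5676,.3846),.04),T("top",.045,(.4315,.3624),.04),T("top",.045,(.4067,.26),.04)]
cv2.imwrite("pics/m9.png",np.vstack([np.hstack(row),np.hstack(row2)]))
E
```

```text
[0.15423782 0.50444653 0.19350324]
pulley 14.9 [0.5676 0.3846 0.009 ]
ratchet 16.1 [0.4315 0.3624 0.009 ]
gear 15.8 [0.4067 0.26   0.009 ]
sq 24.5 [0.5017 0.4718 0.009 ]
[(array([476., 174.]), np.int32(731)), (array([455., 183.]), np.int32(57)), (array([339., 206.]), np.int32(527)), (array([137., 214.]), np.int32(467)), (array([388., 238.]), np.int32(391)), (array([128., 347.]), np.int32(493)), (array([104., 363.]), np.int32(212)), (array([198., 384.]), np.int32(254)), (array([120., 381.]), np.int32(146)), (array([116., 391.]), np.int32(134)), (array([153., 439.]), np.int32(1693)), (array([232., 435.]), np.int32(154)), (array([238., 466.]), np.int32(55)), (array([265., 468.]), np.int32(32)), (array([148., 476.]), np.int32(43)), (array([135., 476.]), np.int32(39))]
```

View pics/m9.png

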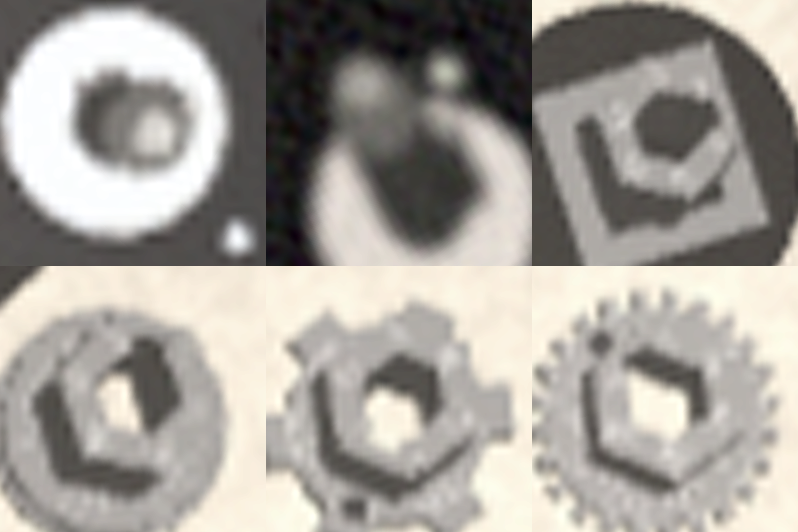

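The square part stands on the mat with its key side at about 20°. The top view also shows stud D's key at about 16°, the gear dot at 125°, the ratchet dot at 249° and the pulley keyway at about 77°. The plan is ratchet to C, gear to A and pulley to D.

Call:
step_arm --pt "0.68 14 -7 0 0 0 -0.138" --pt "0.68 14 -7 0 0 0 -0.138" --pt "0.68 14 -7 0 0 0 -0.138" --pt "0.68 18 -9 -2 0 0 -0.138" --pt "0.68 18 -9 -4 0 0 -0.138"

```text
time: 16.95
tool_pos: [0.3364, 0.4153, 0.1593]
tool_rot: [3.134, 0.005, 2.759]
contact_force: [0.9, 1.0, 0.3]
opening: 0.0644
grip_force: 0.0
```

Call:
step_arm --pt "0.68 10 -5 -4 0 0 0" --pt "0.68 10 -5 -4 0 0 0" --pt "0.68 10 -5 -4 0 0 0" --pt "0.68 10 -5 -4 0 0 0"

```text
time: 17.28
tool_pos: [0.4364, 0.3609, 0.1138]
tool_rot: [-3.139, 0.001, 2.755]
contact_force: [-0.0, -0.6, 0.1]
opening: 0.0627
grip_force: 0.0
```

Call:
step_arm --pt "0.68 -0.4 0.15 0 0 0 0" --pt "0.68 -0.4 0.15 -3 0 0 0" --pt "0.68 -0.4 0.15 -6 0 0 0" --pt "0.68 -0.4 0.15 -9 0 0 0" --pt "0.68 -0.4 0.15 -9.5 0 0 0"

```text
time: 17.7
tool_pos: [0.4234, 0.3659, 0.0176]
tool_rot: [-3.136, -0.004, 2.763]
contact_force: [-1.8, -0.7, -0.5]
opening: 0.0621
grip_force: 0.0
```

Call:
step_arm --pt "0.68 0 0 -0.3 0 0 0" --pt "0.68 0 0 -0.3 0 0 0"

```text
time: 17.87
tool_pos: [0.4265, 0.368, 0.0191]
tool_rot: [3.141, 0.001, 2.763]
contact_force: [-0.0, 0.2, 0.7]
opening: 0.0622
grip_force: 0.0
```

Call:
step_arm --pt "0.68 0.5 -0.5 0 0 0 0" --pt "0.68 0.5 -0.5 -0.5 0 0 0" --pt "0.68 0.5 -0.5 -0.6 0 0 0" --pt "0.68 0.5 -0.5 -0.6 0 0 0" --pt "0.68 0.5 -0.5 -0.6 0 0 0"

```text
time: 18.28
tool_pos: [0.4314, 0.3625, 0.0125]
tool_rot: [3.141, 0.0, 2.763]
contact_force: [0.2, -0.3, 0.4]
opening: 0.0624
grip_force: 0.0
```

Call:
step_arm --pt "0 0 0 0 0 0 0" --pt "0 0 0 0 0 0 0" --pt "0 0 0 0 0 0 0" --pt "0 0 0 0 0 0 0" --pt "0 0 0 0 0 0 0" --grip_force 20

```text
time: 18.7
tool_pos: [0.4312, 0.3624, 0.0122]
tool_rot: [3.141, 0.0, 2.763]
contact_force: [0.2, -0.1, 1.4]
opening: 0.0437
grip_force: 20.0
```

Ratchet gripped on its flats (43.7 mm). I'll carry it over stud C.

Call:
step_arm --pt "0 0 0 3 0 0 0" --pt "0 0 0 7 0 0 0" --pt "0 0 0 11 0 0 0" --pt "0 0 0 11 0 0 0" --pt "0 0 0 11 0 0 0"

```text
time: 19.12
tool_pos: [0.4325, 0.3632, 0.1245]
tool_rot: [3.137, 0.003, 2.763]
contact_force: [-0.4, 0.1, -1.7]
opening: 0.044
grip_force: 20.0
```

Call:
step_arm --pt "0 6 -13.5 0 0 0 -0.1" --pt "0 6 -13.5 0 0 0 -0.2" --pt "0 6 -13.5 0 0 0 -0.285" --pt "0 8 -18 0 0 0 -0.285" --pt "0 8 -18 0 0 0 -0.285"

```text
time: 19.53
tool_pos: [0.5111, 0.1793, 0.1202]
tool_rot: [-3.139, -0.002, 2.476]
contact_force: [0.9, -0.2, -1.3]
opening: 0.044
grip_force: 20.0
```

Call:
step_arm --pt "0 3.8 -9.4 0 0 0 0" --pt "0 3.8 -9.4 0 0 0 0" --pt "0 3.8 -9.4 0 0 0 0" --pt "0 3.8 -9.4 0 0 0 0" --pt "0 3.8 -9.4 0 0 0 0"

```text
time: 19.95
tool_pos: [0.5484, 0.0875, 0.1202]
tool_rot: [-3.14, -0.003, 2.475]
contact_force: [-1.1, 0.2, -0.5]
opening: 0.0436
grip_force: 20.0
```

Call:
step_arm --pt "0 0.05 0.1 -1 0 0 0" --pt "0 0.05 0.1 -2 0 0 0" --pt "0 0.05 0.1 -2.6 0 0 0" --pt "0 0.05 0.1 -3 0 0 0" --pt "0 0.05 0.1 -3 0 0 0" --grip_force 12

```text
time: 20.37
tool_pos: [0.5486, 0.0902, 0.0906]
tool_rot: [-3.14, -0.002, 2.479]
contact_force: [-0.1, -0.7, -0.8]
opening: 0.0439
grip_force: 12.0
```

Call:
step_arm --pt "0 0 0 -0.3 0 0 0" --pt "0 0 0 -0.6 0 0 0" --pt "0 0 0 -0.9 0 0 0" --pt "0 0 0 -0.9 0 0 0"

```text
time: 20.7
tool_pos: [0.5495, 0.0894, 0.0826]
tool_rot: [-3.141, -0.001, 2.478]
contact_force: [0.3, -0.8, -0.4]
opening: 0.0438
grip_force: 12.0
```

Underside is already below the pin tip without contact. Continuing down.

Call:
step_arm --pt "0 0 0 -0.3 0 0 0" --pt "0 0 0 -0.6 0 0 0" --pt "0 0 0 -0.8 0 0 0" --pt "0 0 0 -0.8 0 0 0" --pt "0 0 0 -0.8 0 0 0"

```text
time: 21.12
tool_pos: [0.5497, 0.0893, 0.0749]
tool_rot: [-3.141, -0.0, 2.478]
contact_force: [0.5, -1.0, -1.3]
opening: 0.0438
grip_force: 12.0
```

Call:
step_arm --pt "0 0 0 -0.3 0 0 0" --pt "0 0 0 -0.3 0 0 0" --pt "0 0 0 -0.3 0 0 0"

```text
time: 21.37
tool_pos: [0.5497, 0.0893, 0.0719]
tool_rot: [-3.141, -0.0, 2.478]
contact_force: [-0.4, -0.3, -1.5]
opening: 0.0439
grip_force: 12.0
```

Call:
step_arm --pt "0 0 0 -0.5 0 0 0" --pt "0 0 0 -1 0 0 0" --pt "0 0 0 -1.5 0 0 0" --pt "0 0 0 -1.7 0 0 0" --pt "0 0 0 -1.8 0 0 0"

```text
time: 21.78
tool_pos: [0.5495, 0.0894, 0.0534]
tool_rot: [-3.141, -0.001, 2.478]
contact_force: [-1.0, -0.6, -0.6]
opening: 0.0443
grip_force: 12.0
```

Call:
step_arm --pt "0 0 0 -0.2 0 0 0" --pt "0 0 0 -0.2 0 0 0" --pt "0 0 0 -0.2 0 0 0"

```text
time: 22.03
tool_pos: [0.5497, 0.0893, 0.052]
tool_rot: [-3.141, 0.0, 2.478]
contact_force: [-2.1, -1.2, -0.5]
opening: 0.0438
grip_force: 12.0
```

Ratchet is home on C. Releasing it and going to the gear.

Call:
step_arm --pt "0.65 0 0 0 0 0 0" --pt "0.65 0 0 0 0 0 0" --pt "0.65 0 0 0 0 0 0" --pt "0.65 0 0 0 0 0 0" --pt "0.65 0 0 0.3 0 0 0"

```text
time: 22.45
tool_pos: [0.5496, 0.0895, 0.0548]
tool_rot: [-3.141, -0.001, 2.478]
contact_force: [-0.1, -0.4, -0.8]
opening: 0.0597
grip_force: 0.0
```

Call:
step_arm --pt "0.68 0 0 3 0 0 0" --pt "0.68 0 0 6 0 0 0" --pt "0.68 0 0 9 0 0 0" --pt "0.68 -4 4 9 0 0 -0.12" --pt "0.68 -8 8 9 0 0 -0.24"

```text
time: 22.87
tool_pos: [0.4925, 0.1481, 0.1472]
tool_rot: [3.137, 0.003, 2.229]
contact_force: [-0.1, 2.0, -1.0]
opening: 0.0624
grip_force: 0.0
```

Call:
step_arm --pt "0.68 -3 3 0 0 0 -0.12" --pt "0.68 -5 6 0 0 0 -0.24" --pt "0.68 -6 8 0 0 0 -0.36" --pt "0.68 -6 9 0 0 0 -0.48" --pt "0.68 -6 9 0 0 0 -0.58"

```text
time: 23.28
tool_pos: [0.4301, 0.2407, 0.1457]
tool_rot: [3.14, -0.001, 1.655]
contact_force: [-0.7, -0.9, -0.8]
opening: 0.0625
grip_force: 0.0
```

Call:
step_arm --pt "0.68 0 0 0 0 0 0" --pt "0.68 0 0 0 0 0 0"

```text
time: 23.45
tool_pos: [0.4308, 0.2384, 0.1453]
tool_rot: [3.141, -0.0, 1.661]
contact_force: [-0.1, 0.6, -0.1]
opening: 0.0621
grip_force: 0.0
```

```bash
python3 - <<'E'
from look import *
r=snap("g");s=observe();print(s["tool_pos"],s["tool_rot"],s["qpos"][5])
wheels(r["top"],dict(pulley=(.5676,.3846),gear=(.4067,.26),sq=(.5063,.4744)))
d=cv2.absdiff(cv2.imread("pics/scene_f.png"),r["scene"]).max(2)>30
print([(x.round(),st[4]) for x,st in blobs(d,60)])
for k,p in dict(pulley=(.5676,.3846,.03),gear=(.4067,.26,.03),C=(.549,.089,.085)).items():print(k,proj("scene",p))
E
```

```text
[0.43101795 0.23797439 0.14516354] [3.14141436e+00 5.54796039e-06 1.65991739e+00] 0.25960783813165744
pulley 29.9 [0.5548 0.3864 0.009 ]
gear 33.2 [0.4075 0.2601 0.009 ]
sq 29.3 [0.5074 0.4612 0.009 ]
[(array([118.,   9.]), np.int32(99)), (array([329.,  38.]), np.int32(3678)), (array([306.,   9.]), np.int32(263)), (array([132.,  18.]), np.int32(627)), (array([180.,  34.]), np.int32(99)), (array([382.,  48.]), np.int32(185)), (array([298.,  61.]), np.int32(869)), (array([131., 100.]), np.int32(160)), (array([302., 162.]), np.int32(12037)), (array([166.,  99.]), np.int32(71)), (array([110., 106.]), np.int32(139)), (array([131., 120.]), np.int32(248)), (array([134., 158.]), np.int32(86)), (array([345., 168.]), np.int32(94)), (array([162., 167.]), np.int32(213)), (array([127., 181.]), np.int32(393)), (array([140., 170.]), np.int32(108)), (array([206., 183.]), np.int32(890)), (array([203., 226.]), np.int32(213)), (array([374., 252.]), np.int32(62)), (array([373., 266.]), np.int32(406))]
pulley [[425.71721513 199.28165026]]
gear [[352.61971636 207.18516311]]
C [[374.26773544 256.32590157]]
```

Call:
step_arm --pt "0.68 -2.4 2.2 -2 0 0 0" --pt "0.68 -2.4 2.2 -5 0 0 0" --pt "0.68 -2.4 2.2 -8 0 0 0" --pt "0.68 -2.4 2.2 -8 0 0 0" --pt "0.68 -2.4 2.2 -8 0 0 0"

```text
time: 23.97
tool_pos: [0.4063, 0.2596, 0.0645]
tool_rot: [-3.139, 0.001, 1.658]
contact_force: [-0.0, 0.5, 0.8]
opening: 0.0625
grip_force: 0.0
```

Call:
step_arm --pt "0.68 0 0 -3 0 0 0" --pt "0.68 0 0 -5 0 0 0" --pt "0.68 0 0 -5 0 0 0" --pt "0.68 0 0 -5 0 0 0"

```text
time: 24.3
tool_pos: [0.4077, 0.2603, 0.0162]
tool_rot: [3.141, -0.0, 1.658]
contact_force: [0.1, 0.4, -0.4]
opening: 0.0625
grip_force: 0.0
```

Call:
step_arm --pt "0.68 -0.1 0 -0.3 0 0 0" --pt "0.68 -0.1 0 -0.3 0 0 0" --pt "0.68 -0.1 0 -0.3 0 0 0"

```text
time: 24.55
tool_pos: [0.4066, 0.2606, 0.0134]
tool_rot: [3.139, -0.001, 1.658]
contact_force: [-0.6, -0.4, 0.9]
opening: 0.0623
grip_force: 0.0
```

Call:
step_arm --pt "0 0 0 0 0 0 0" --pt "0 0 0 0 0 0 0" --pt "0 0 0 0 0 0 0" --pt "0 0 0 0 0 0 0" --pt "0 0 0 0 0 0 0" --grip_force 20

```text
time: 24.97
tool_pos: [0.4059, 0.2604, 0.0124]
tool_rot: [3.141, -0.0, 1.658]
contact_force: [-0.7, -1.1, 4.0]
opening: 0.044
grip_force: 19.9
```

```bash
python3 -c "
from h import *
s=observe();print(s['tool_pos'],s['tool_rot'],s['opening'],s['grip_force'])"
```

```text
[0.4059323  0.26038792 0.01235894] [ 3.14125285e+00 -8.97865022e-05  1.65784354e+00] 0.043950292232435496 19.92601454257965
```

Call:
step_arm --pt "0 0 0 4 0 0 0" --pt "0 0 0 8 0 0 0" --pt "0 0 0 11 0 0 0" --pt "0 0 0 11 0 0 0"

```text
time: 25.3
tool_pos: [0.4091, 0.2619, 0.1277]
tool_rot: [3.131, -0.003, 1.658]
contact_force: [0.5, 0.8, 0.3]
opening: 0.0434
grip_force: 19.9
```

Call:
step_arm --pt "0 15 -11 0 0 0 -0.1" --pt "0 15 -11 0 0 0 -0.2" --pt "0 15 -11 0 0 0 -0.3" --pt "0 15 -11 0 0 0 -0.35" --pt "0 15 -11 0 0 0 -0.35"

```text
time: 25.72
tool_pos: [0.5591, 0.1471, 0.1211]
tool_rot: [3.14, 0.001, 1.303]
contact_force: [-0.9, 0.2, 0.4]
opening: 0.0438
grip_force: 19.9
```

Call:
step_arm --pt "0 11.4 -8.4 0 0 0 0" --pt "0 11.4 -8.4 0 0 0 0" --pt "0 11.4 -8.4 0 0 0 0" --pt "0 11.4 -8.4 0 0 0 0" --pt "0 11.4 -8.4 0 0 0 0"

```text
time: 26.13
tool_pos: [0.672, 0.0627, 0.1198]
tool_rot: [-3.141, 0.001, 1.304]
contact_force: [-0.7, 0.4, -0.9]
opening: 0.0441
grip_force: 19.9
```

Call:
step_arm --pt "0 0 0 -0.5 0 0 0" --pt "0 0 0 -0.5 0 0 0" --pt "0 0 0 -0.5 0 0 0"

```text
time: 26.38
tool_pos: [0.6684, 0.0675, 0.1161]
tool_rot: [-3.139, 0.0, 1.309]
contact_force: [1.1, -0.2, -0.6]
opening: 0.0436
grip_force: 19.9
```

Call:
step_arm --pt "0 0.1 -0.1 -1 0 0 0" --pt "0 0.1 -0.1 -2 0 0 0" --pt "0 0.1 -0.1 -2.5 0 0 0" --pt "0 0.1 -0.1 -2.5 0 0 0" --grip_force 12

```text
time: 26.72
tool_pos: [0.6694, 0.0657, 0.0898]
tool_rot: [-3.138, 0.001, 1.308]
contact_force: [-0.9, -0.1, -1.2]
opening: 0.0437
grip_force: 11.9
```

Call:
step_arm --pt "0 0 0 -0.3 0 0 0" --pt "0 0 0 -0.6 0 0 0" --pt "0 0 0 -0.9 0 0 0" --pt "0 0 0 -0.9 0 0 0"

```text
time: 27.05
tool_pos: [0.6701, 0.0654, 0.0823]
tool_rot: [-3.14, 0.0, 1.308]
contact_force: [-2.5, 1.0, -1.7]
opening: 0.0443
grip_force: 12.0
```

Call:
step_arm --pt "0 0 0 -0.2 0 0 0" --pt "0 0 0 -0.4 0 0 0" --pt "0 0 0 -0.4 0 0 0"

```text
time: 27.3
tool_pos: [0.6702, 0.0654, 0.0785]
tool_rot: [-3.14, 0.0, 1.308]
contact_force: [-4.1, 0.6, -0.1]
opening: 0.044
grip_force: 12.0
```

Call:
step_arm --pt "0 -0.1 0 -0.2 0 0 0" --pt "0 -0.1 0 -0.4 0 0 0" --pt "0 -0.1 0 -0.5 0 0 0" --pt "0 -0.1 0 -0.5 0 0 0"

```text
time: 27.63
tool_pos: [0.6699, 0.0652, 0.0737]
tool_rot: [3.141, 0.0, 1.308]
contact_force: [-2.5, -0.5, -1.2]
opening: 0.0438
grip_force: 12.0
```

Call:
step_arm --pt "0 0 0 -0.2 0 0 0" --pt "0 0 0 -0.3 0 0 0" --pt "0 0 0 -0.3 0 0 0"

```text
time: 27.88
tool_pos: [0.6699, 0.0652, 0.0708]
tool_rot: [3.142, 0.0, 1.308]
contact_force: [-2.6, 0.3, -0.5]
opening: 0.0441
grip_force: 12.0
```

Call:
step_arm --pt "0 -0.05 0 -0.5 0 0 0" --pt "0 -0.05 0 -1 0 0 0" --pt "0 -0.05 0 -1.4 0 0 0" --pt "0 -0.05 0 -1.7 0 0 0" --pt "0 -0.05 0 -1.7 0 0 0"

```text
time: 28.3
tool_pos: [0.6693, 0.0651, 0.053]
tool_rot: [-3.141, 0.0, 1.308]
contact_force: [-0.4, -0.5, -1.3]
opening: 0.0438
grip_force: 12.0
```

Call:
step_arm --pt "0 0 0 -0.15 0 0 0" --pt "0 0 0 -0.15 0 0 0" --pt "0 0 0 -0.15 0 0 0"

```text
time: 28.55
tool_pos: [0.6695, 0.0652, 0.0527]
tool_rot: [3.141, -0.0, 1.308]
contact_force: [-1.3, 1.0, -0.6]
opening: 0.0442
grip_force: 12.0
```

Call:
step_arm --pt "0.65 0 0 0 0 0 0" --pt "0.65 0 0 0 0 0 0" --pt "0.65 0 0 0 0 0 0" --pt "0.65 0 0 0 0 0 0" --pt "0.65 0 0 0.3 0 0 0"

```text
time: 28.97
tool_pos: [0.669, 0.0653, 0.0552]
tool_rot: [-3.141, 0.0, 1.308]
contact_force: [0.5, -0.5, -1.0]
opening: 0.0595
grip_force: 0.0
```

Call:
step_arm --pt "0.68 0 0 4 0 0 0" --pt "0.68 0 0 8 0 0 0" --pt "0.68 0 0 10 0 0 0" --pt "0.68 -4 0 12 0 0 0" --pt "0.68 -8 0 14 0 0 0"

```text
time: 29.38
tool_pos: [0.5949, 0.0651, 0.1931]
tool_rot: [3.141, -0.0, 1.307]
contact_force: [0.1, 0.7, 0.8]
opening: 0.0624
grip_force: 0.0
```

Gear is placed on A. I'll check that the pulley is still where it was.

```bash
python3 - <<'E'
from look import *
r=snap("h")
for n in M:
    u,v=proj(n,[.5676,.3846,.02])[0].astype(int)
    a=cv2.imread(f"pics/{n}_f.png")[v-22:v+22,u-22:u+22].astype(int);b=r[n][v-22:v+22,u-22:u+22].astype(int)
    print(n,u,v,(abs(a-b).max(2)>35).sum())
wheels(r["top"],dict(pulley=(.5676,.3846)))
E
```

```text
scene 425 201 869
top 174 189 0
pulley 14.8 [0.5675 0.3851 0.009 ]
```

Call:
step_arm --pt "0.68 -1 4 0 0 0 0.1" --pt "0.68 -2 8 0 0 0 0.2" --pt "0.68 -2 12 0 0 0 0.3" --pt "0.68 -2 16 0 0 0 0.4" --pt "0.68 -2 20 0 0 0 0.5"

```text
time: 29.9
tool_pos: [0.5749, 0.2672, 0.1932]
tool_rot: [3.14, -0.0, 1.812]
contact_force: [1.1, -0.7, -0.1]
opening: 0.0623
grip_force: 0.0
```

Call:
step_arm --pt "0.68 -0.7 12 -3 0 0 0.06" --pt "0.68 -0.7 12 -6 0 0 0.06" --pt "0.68 -0.7 12 -10 0 0 0.06" --pt "0.68 -0.7 12 -11 0 0 0.06" --pt "0.68 -0.7 12 -11 0 0 0.06"

```text
time: 30.32
tool_pos: [0.5635, 0.3871, 0.075]
tool_rot: [-3.131, 0.001, 1.871]
contact_force: [-1.4, -0.7, -1.9]
opening: 0.0625
grip_force: 0.0
```

Call:
step_arm --pt "0.68 0 0 0 0 0 0" --pt "0.68 0 0 0 0 0 0"

```text
time: 30.48
tool_pos: [0.5687, 0.385, 0.0838]
tool_rot: [3.14, 0.0, 1.868]
contact_force: [0.4, 0.1, 0.4]
opening: 0.0623
grip_force: 0.0
```

Call:
step_arm --pt "0.68 -0.1 0 -2 0 0 0" --pt "0.68 -0.1 0 -4 0 0 0" --pt "0.68 -0.1 0 -6 0 0 0" --pt "0.68 -0.1 0 -6.8 0 0 0" --pt "0.68 -0.1 0 -6.8 0 0 0"

```text
time: 30.9
tool_pos: [0.5675, 0.384, 0.0153]
tool_rot: [-3.142, 0.0, 1.866]
contact_force: [-0.8, -0.7, 0.5]
opening: 0.0624
grip_force: 0.0
```

Call:
step_arm --pt "0.68 0 0 -0.25 0 0 0" --pt "0.68 0 0 -0.25 0 0 0" --pt "0.68 0 0 -0.25 0 0 0"

```text
time: 31.15
tool_pos: [0.5679, 0.3856, 0.0142]
tool_rot: [3.139, -0.0, 1.867]
contact_force: [0.0, 0.1, 0.9]
opening: 0.0625
grip_force: 0.0
```

Call:
step_arm --pt "0 0 0 0 0 0 0" --pt "0 0 0 0 0 0 0" --pt "0 0 0 0 0 0 0" --pt "0 0 0 0 0 0 0" --pt "0 0 0 0 0 0 0" --grip_force 20

```text
time: 31.57
tool_pos: [0.5669, 0.3854, 0.0127]
tool_rot: [3.141, -0.0, 1.868]
contact_force: [-0.5, -1.6, 2.2]
opening: 0.0438
grip_force: 20.0
```

Call:
step_arm --pt "0 0 0 4 0 0 0" --pt "0 0 0 8 0 0 0" --pt "0 0 0 11 0 0 0" --pt "0 0 -2 12 0 0 -0.1" --pt "0 0 -5 12 0 0 -0.2"

```text
time: 31.98
tool_pos: [0.5682, 0.338, 0.1364]
tool_rot: [3.134, -0.003, 1.667]
contact_force: [0.8, 0.2, -1.4]
opening: 0.0438
grip_force: 20.0
```

Call:
step_arm --pt "0 -1 -3.5 0 0 0 -0.1" --pt "0 -2 -7 0 0 0 -0.2" --pt "0 -3 -10.5 0 0 0 -0.3" --pt "0 -4 -14 0 0 0 -0.4" --pt "0 -4 -17.5 0 0 0 -0.5"

```text
time: 32.4
tool_pos: [0.5245, 0.1591, 0.1322]
tool_rot: [-3.14, 0.001, 1.164]
contact_force: [0.7, -0.7, -1.1]
opening: 0.0433
grip_force: 20.0
```

Call:
step_arm --pt "0 0 -3.5 0 0 0 -0.1" --pt "0 0 -7 0 0 0 -0.2" --pt "0 0 -10.5 0 0 0 -0.3" --pt "0 0 -14 0 0 0 -0.365" --pt "0 0 -17.5 0 0 0 -0.365"

```text
time: 32.82
tool_pos: [0.5264, -0.0163, 0.1324]
tool_rot: [-3.142, 0.0, 0.799]
contact_force: [0.8, -0.7, -0.7]
opening: 0.0437
grip_force: 20.0
```

Call:
step_arm --pt "0 0 -1 0 0 0 0" --pt "0 0 -1 0 0 0 0" --pt "0 0 -1 0 0 0 0"

```text
time: 33.07
tool_pos: [0.5267, -0.0247, 0.1322]
tool_rot: [-3.141, -0.0, 0.801]
contact_force: [0.2, 0.1, -0.9]
opening: 0.0436
grip_force: 20.0
```

Call:
step_arm --pt "0 0 -0.05 -1.5 0 0 0" --pt "0 0 -0.05 -3 0 0 0" --pt "0 0 -0.05 -4 0 0 0" --pt "0 0 -0.05 -4 0 0 0" --grip_force 12

```text
time: 33.4
tool_pos: [0.5253, -0.0235, 0.0903]
tool_rot: [-3.138, 0.002, 0.805]
contact_force: [-1.1, 0.1, -0.4]
opening: 0.0439
grip_force: 12.0
```

Call:
step_arm --pt "0 0 0 -0.3 0 0 0" --pt "0 0 0 -0.6 0 0 0" --pt "0 0 0 -0.9 0 0 0" --pt "0 0 0 -0.9 0 0 0"

```text
time: 33.73
tool_pos: [0.5266, -0.025, 0.0831]
tool_rot: [-3.141, 0.0, 0.803]
contact_force: [-1.2, 0.1, -0.6]
opening: 0.0439
grip_force: 12.0
```

Call:
step_arm --pt "0 0 0 -0.3 0 0 0" --pt "0 0 0 -0.5 0 0 0" --pt "0 0 0 -0.5 0 0 0"

```text
time: 33.98
tool_pos: [0.5267, -0.0253, 0.078]
tool_rot: [-3.141, 0.0, 0.803]
contact_force: [-0.9, -0.1, -1.6]
opening: 0.0438
grip_force: 12.0
```

Call:
step_arm --pt "0 0 0 -0.2 0 0 0" --pt "0 0 0 -0.4 0 0 0" --pt "0 0 0 -0.4 0 0 0"

```text
time: 34.23
tool_pos: [0.5266, -0.0252, 0.074]
tool_rot: [-3.141, 0.0, 0.803]
contact_force: [-2.1, 0.1, -2.7]
opening: 0.0439
grip_force: 12.0
```

Call:
step_arm --pt "0 0 0 -0.5 0 0 0" --pt "0 0 0 -1 0 0 0" --pt "0 0 0 -1.5 0 0 0" --pt "0 0 0 -2 0 0 0" --pt "0 0 0 -2 0 0 0"

```text
time: 34.65
tool_pos: [0.5264, -0.0252, 0.0534]
tool_rot: [-3.141, 0.001, 0.803]
contact_force: [-2.7, -0.2, -2.5]
opening: 0.0437
grip_force: 12.0
```

Call:
step_arm --pt "0 0 0 -0.15 0 0 0" --pt "0 0 0 -0.15 0 0 0" --pt "0 0 0 -0.15 0 0 0"

```text
time: 34.9
tool_pos: [0.5265, -0.0253, 0.0529]
tool_rot: [-3.141, 0.001, 0.803]
contact_force: [-5.5, -2.6, 3.2]
opening: 0.0439
grip_force: 12.0
```

Call:
step_arm --pt "0.65 0 0 0 0 0 0" --pt "0.65 0 0 0 0 0 0" --pt "0.65 0 0 0 0 0 0" --pt "0.65 0 0 0 0 0 0" --pt "0.65 0 0 0.3 0 0 0"

```text
time: 35.32
tool_pos: [0.5268, -0.0251, 0.0555]
tool_rot: [-3.141, 0.0, 0.803]
contact_force: [-0.1, -1.0, -0.2]
opening: 0.0596
grip_force: 0.0
```

Call:
step_arm --pt "0.68 0 0 4 0 0 0" --pt "0.68 0 0 8 0 0 0" --pt "0.68 0 0 12 0 0 0" --pt "0.68 0 0 16 0 0 0" --pt "0.68 -8 4 18 0 0 0"

```text
time: 35.73
tool_pos: [0.4989, -0.0098, 0.2327]
tool_rot: [3.126, -0.01, 0.801]
contact_force: [-0.4, 0.0, 0.4]
opening: 0.0625
grip_force: 0.0
```

Call:
step_arm --pt "0.68 -8 20 0 0 0 0" --pt "0.68 -8 20 0 0 0 0" --pt "0.68 -8 20 0 0 0 0" --pt "0.68 -8 20 0 0 0 0" --pt "0.68 -8 20 0 0 0 0"

```text
time: 36.15
tool_pos: [0.4121, 0.188, 0.2255]
tool_rot: [3.141, -0.001, 0.802]
contact_force: [1.4, 0.3, -0.5]
opening: 0.0626
grip_force: 0.0
```

Call:
step_arm --pt "0.68 -14 20 0 0 0 0" --pt "0.68 -14 20 0 0 0 0" --pt "0.68 -14 20 0 0 0 0" --pt "0.68 -14 20 0 0 0 0" --pt "0.68 -14 20 0 0 0 0"

```text
time: 36.57
tool_pos: [0.2921, 0.3586, 0.2254]
tool_rot: [3.141, -0.001, 0.803]
contact_force: [1.0, 0.2, 0.4]
opening: 0.062
grip_force: 0.0
```

Call:
step_arm --pt "0.68 -8 10 0 0 0 0" --pt "0.68 -8 10 0 0 0 0" --pt "0.68 -8 10 0 0 0 0" --pt "0.68 -8 10 0 0 0 0" --pt "0.68 -8 10 0 0 0 0"

```text
time: 36.98
tool_pos: [0.2118, 0.4586, 0.2249]
tool_rot: [-3.141, -0.0, 0.807]
contact_force: [-0.6, -0.6, 0.3]
opening: 0.0625
grip_force: 0.0
```

```bash
python3 - <<'E'
from look import *
r=snap("i");s=observe();print(s["tool_pos"],s["time"])
T=lambda n,z,c,h=.04:rect(r[n],n,c,z,h,200)
P=[(.549,.089),(.67,.066),(.5266,-.0256)]
a=np.hstack([T("top",.085,p) for p in P]+[T("top",.045,(.5063,.4744),.06)])
b=np.hstack([T("scene",.085,p) for p in P]+[cv2.convertScaleAbs(cv2.resize(r["scene"][380:480,250:350],(200,200)),alpha=1.6)])
c=cv2.convertScaleAbs(r["scene"][240:440,180:460],alpha=1.5);d=cv2.convertScaleAbs(r["top"][100:300,100:620],alpha=1.5)
cv2.imwrite("pics/m10.png",np.vstack([a,b,np.hstack([c,d])]))
E
```

```text
[0.21373616 0.45670982 0.22491908] 37.0833
```

View pics/m10.png

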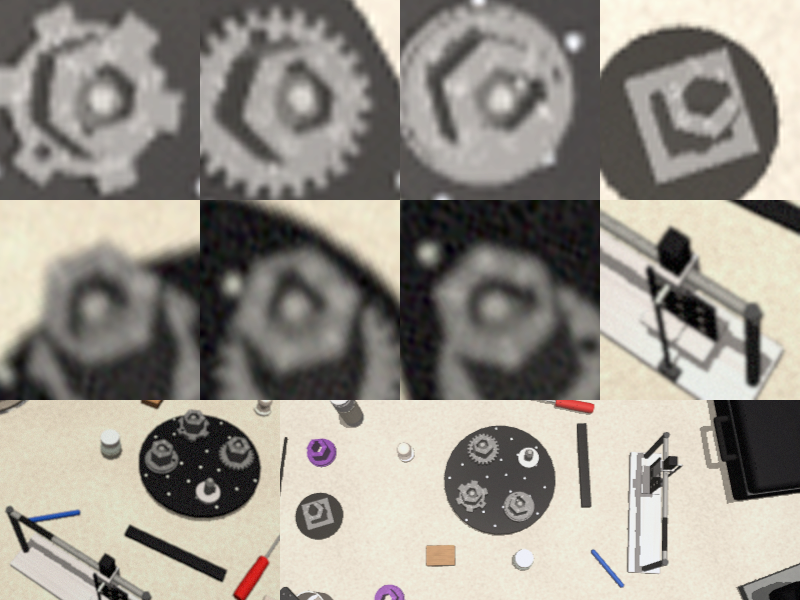

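The final view shows all three wheels with their pins flush in the hubs, the square part upright on the mat, the plate hanging at the pointer and the bystanders unmoved. Handing in.

```bash
python3 -c "
from cell import *
print(hand_in())"
```

```text
the job is handed in; nothing more can be done
None
```

The job is handed in and no verdict came back: in the last pictures the square part stands on the mat, all three wheels present (gear, pulley and ratchet; no cam) sit home on studs, and the target plate hangs at the pointer, about 3 mm off by my estimate.

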